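Stack two colour-coded dish sets for the microscope

ROBOT

A 6-joint arm with a two-finger parallel gripper is mounted at the origin on the work surface. World frame = base frame: x ahead of the robot, y to its left, z up, the work surface at z = 0. Lengths are in m, angles in rad, forces in N, time in s.
With the tool pointing down it reaches from about 0.35 to 0.875 m from the base axis. Payload 4.2 kg.
Tool frame: the origin (TCP) lies midway between the tips of the shut fingers; the grasp point (between the pads) lies 19 mm behind it (tcp_to_grasp is the distance from the TCP to the grasp point, in m); x points along the fingers, y is the direction in which the jaws open and shut, and the axes are right-handed (so a half turn about x gives the same grasp; the last joint's range is limited). The gripper opens to 85 mm and grips with 20 to 120 N. Pads are 22 mm wide; open, the fingers measure 114 mm over their backs; the gripper's body (76 mm by 85 mm) begins 54 mm behind the grasp point. The pads swing forward as they close: fully open they stand 13 mm farther back than shut.
Start: joints at [-1.066, 0.385, 0.008, 0, -1.194, -0.259], TCP at [0.152, -0.606, 0.231] pointing down, gripper open.
Joint ranges: [-3.14, 3.14], [-1.21, 2.06], [-1.07, 1.41], [-3.16, 2.05], [-2.99, -0.16], [-3.1, 3.1]. Speed limits (rad/s): [2.79, 2.79, 3.14, 3.14, 3.14, 3.14].

INTERFACE

Orientations are given as a 3x3 rotation matrix whose columns are the frame's x, y, z axes.
In Python, from cell import * gives the robot as it stands. The module is installed in compiled form; this text tells all that it offers.
- The arm moves only by the shell command python3 -m creep 'ROWS' [FORCE]. ROWS is a JSON object of lists of equal length, an entry for each row: "delta_pos": the shift along the tool's x, y, z in m, a list of three; "twist": the turn about the tool's x in rad; "claw": the opening, from 0 (shut) to 1 (fully open). A call has exactly 8 rows; each row shifts and turns the pose as measured when the row begins, along the tool's axes as they then stand; what a row does not reach is not made up. A row lasts 1/8 s, in which the tool goes at most 62.5 mm and 10.7 degrees, less where a joint would pass 70% of its speed; a pose out of reach is approached as far as the arm can. A call is refused whole if a number of a shift passes 0.0625 or a number of a turn 0.188, either way. A call with a gripper value outside its range is refused whole. The fingers move at their own pace and stop on an object; FORCE is the grip in N (left out, the last holds). Time passes only in rows, so rows that do not move let the fingers close, or fill a call up. It gives the time, the measured TCP pose, the force and the opening at its end, in the units of the state.
- state(): the state, without advancing time (a new reading comes with each control period).
- read_camera(name): name is "side" or "top"; returns (picture, depth): 384x512x3 uint8, red, green, blue; 384x512 float32, m along the optical axis (not along the pixel's ray), 0 where there is no reading.
- camera_params(name): a dict with "K" (3x3 intrinsics, pixels), "k1" (the pictures are not rectified: a ray, as slopes to the right and down, at radius r is drawn at 1 + k1 r^2 times it, then the intrinsics apply), "position" and "orientation" of the camera in the world. Camera axes: x right, y up, looking along -z (the intrinsics and any distortion apply to the point x, -y, -z); pixel columns grow to the right and rows downward; lengths in m; the calibration is good to about 2 mm. A picture is of the moment at which its call begins. camera_params takes no time and is no camera call.
- close_job(): hands the job in, once; it reports no verdict.
The state is a dict: "clock": time; "q": joint angles; "joint_velocities": joint speeds; "effort": joint torques, N m; "tcp_pos": TCP position; "eef_rot": TCP orientation; "contact_force": force on the tool from outside, world axes, zero at the start; "moment": the same for the moment, N m; "grip_width": opening from 0.0 (shut) to 1.0 (fully open).
Only numpy, scipy, OpenCV 4.12 (cv2) and the standard library are available. Lean on these libraries where they do the work, as an engineer would, in place of code of your own. Each camera call takes 0.05 s, during which the arm holds its last target.

TASK

Set up the two dish sets one part at a time, in this order. On the black stage plate, lay the aluminium adapter in the round recess, stand the blue dish in the adapter, and close it with the blue lid; then stand the yellow dish in the round recess of the white warming block and close it with the yellow lid. Everything must sit level and fully home, the dishes must stay upright throughout, and the bottle, the pen and the tube rack must be left where they are.

Things in the scene. Friction and masses are not known exactly. Their poses are not given: they have to be found in the camera images.
- stage_plate: fixed black square plate on the bench, 110 x 110 mm, 12 mm high, with four small steel dots at its corners; a round recess 72 mm across and 5 mm deep in its middle (recess floor 7 mm above the origin) floored grey with a small white disc in its centre. Origin: centre of its underside, under the middle of the recess; z up.
- warm_block: fixed white square warming block, 100 x 100 mm, 20 mm high, with two orange stripes along opposite edges; a round recess 50 mm across and 6 mm deep in its middle (recess floor 14 mm above the origin, coloured orange). Origin: centre of its underside, under the middle of the recess; z up.
- adapter: aluminium round adapter cup, 64 mm outside diameter, 18 mm high, open on top: inside diameter 50 mm, wall 7 mm, floor 4 mm thick and black inside, so that a dish stands in it. Origin: centre of its underside, z up. About 110 g, loose, open side up.
- blue_dish: blue round open dish, 44 mm outside diameter, 26 mm high, wall 2 mm, floor 4 mm (inside diameter 40 mm), white on the floor inside. Origin: centre of its underside, z up. About 40 g, loose, open side up.
- blue_lid: blue lid, standing upright. Origin: centre of its underside, z up. From below: white plug, 34 mm across, 5 mm high, tapering to 29 mm at its foot; blue disc 50 mm across, 4 mm thick (5 to 9 mm above the origin); blue round knob on top, 16 mm across, 16 mm high (9 to 25 mm above the origin), to be gripped from above. Seated on the dish its origin lies 21 mm above the dish's origin. 30 g, loose.
- yellow_dish: yellow round open dish, 44 mm outside diameter, 26 mm high, wall 2 mm, floor 4 mm (inside diameter 40 mm), white on the floor inside. Origin: centre of its underside, z up. About 40 g, loose, open side up.
- yellow_lid: yellow lid, standing upright. Origin: centre of its underside, z up. From below: white plug, 34 mm across, 5 mm high, tapering to 29 mm at its foot; yellow disc 50 mm across, 4 mm thick (5 to 9 mm above the origin); yellow round knob on top, 16 mm across, 16 mm high (9 to 25 mm above the origin), to be gripped from above. Seated on the dish its origin lies 21 mm above the dish's origin. 30 g, loose.
- bottle: bystander: amber bottle, 44 mm across, 100 mm high, standing loose beyond the work. Origin: centre of its underside.
- pen: bystander: green pen lying loose, 12 mm thick, 130 mm long along its x axis. Origin: under the middle of its length, at its underside.
- tube_rack: bystander: blue rack with tube caps, 50 x 110 mm (x, y), 48 mm high, loose. Origin: centre of its underside.
Mind the look-alikes: they are no part of the job. What is shaped like the yellow_lid but green is not meant. What is shaped like the blue_dish but red is not meant.

How it is judged:
By the outcome, as a careful person would: the job done as asked, in the order asked, and still so for the second after the job is handed in, with the robot touching nothing.
It also fails if it takes over 122 s, if anything falls off the work surface, if the arm or the gripper's body presses on something with over 40 N, if the wrist force passes 120 N, or if a joint passes its speed limit or range.

## Working session

There is one attempt and no reset: what is moved stays moved. The work goes in short steps, Python scripts to look and compute and a shell command to move; the robot and the scene stay as the last step left them, time stands still between calls to the robot, and variables do not carry over. Pictures are saved under pics/ and viewed, and the job is handed in when it is done.

```bash
mkdir -p pics; cat > h.py <<'E'
from cell import *
import numpy as np, cv2
def snap(name,fn):
    im,d=read_camera(name); np.savez(''+fn+'.npz',im=im,d=d)
    cv2.imwrite(f'pics/{fn}.png',im[:,:,::-1]); return im,d
def world(name,d):
    p=camera_params(name);K=np.array(p['K']);k1=p['k1']
    h,w=d.shape
    v,u=np.mgrid[0:h,0:w].astype(float)
    dist=np.array([k1,0,0,0,0],float)
    xy=cv2.undistortPoints(np.stack([u,v],-1).reshape(-1,1,2),K,dist).reshape(h,w,2)
    P=np.stack([xy[...,0]*d,-xy[...,1]*d,-d],-1)
    return P@np.array(p['orientation']).T+np.array(p['position'])
E
python3 - <<'E'
from h import *
for c in('top','side'):
    snap(c,c+'0');print(camera_params(c))
s=state();print({k:np.round(v,4) for k,v in s.items()})
E
```

```text
{'K': array([[358.78863263,   0.        , 254.60823934],
       [  0.        , 358.78863263, 193.80560758],
       [  0.        ,   0.        ,   1.        ]]), 'k1': -0.011452070239196038, 'position': array([0.4497008 , 0.01475549, 0.70705062]), 'orientation': array([[ 7.27161289e-03,  9.77821648e-01, -2.09313038e-01],
       [-9.99973552e-01,  7.08121146e-03, -1.65904003e-03],
       [-1.40055372e-04,  2.09319566e-01,  9.77847278e-01]])}
{'K': array([[373.24968341,   0.        , 260.25335271],
       [  0.        , 373.24968341, 187.47980369],
       [  0.        ,   0.        ,   1.        ]]), 'k1': -0.0630362175412148, 'position': array([ 0.54372046, -0.62765884,  0.5516861 ]), 'orientation': array([[ 0.99830783,  0.05089207, -0.02813315],
       [-0.05359536,  0.61755296, -0.78470114],
       [-0.02256135,  0.7848811 ,  0.61923553]])}
{'clock': np.float64(0.1), 'q': array([-1.0664e+00,  3.8540e-01,  6.8000e-03, -4.0000e-04, -1.1940e+00,
       -2.5860e-01]), 'joint_velocities': array([ 0.0003, -0.0016,  0.0038,  0.0012, -0.0025,  0.0001]), 'effort': array([-5.00000e-04, -3.93319e+01,  1.88930e+01,  4.19800e+00,
       -2.60000e-03,  0.00000e+00]), 'tcp_pos': array([ 0.152 , -0.6057,  0.2304]), 'eef_rot': array([[-6.000e-04, -2.432e-01,  9.700e-01],
       [ 1.800e-03,  9.700e-01,  2.432e-01],
       [-1.000e+00,  1.900e-03, -1.000e-04]]), 'contact_force': array([-0.2642, -0.2474, -0.7177]), 'moment': array([ 0.0329, -0.0265, -0.0053]), 'grip_width': np.float64(0.9978)}
```

View pics/top0.png

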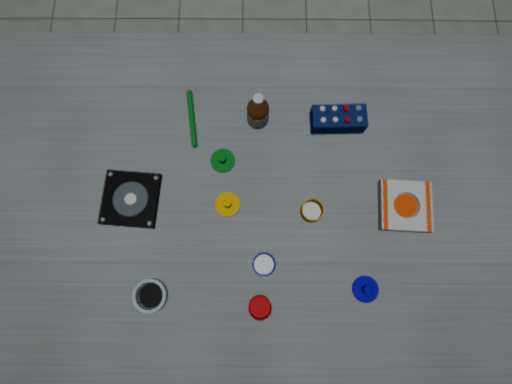

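View pics/side0.png

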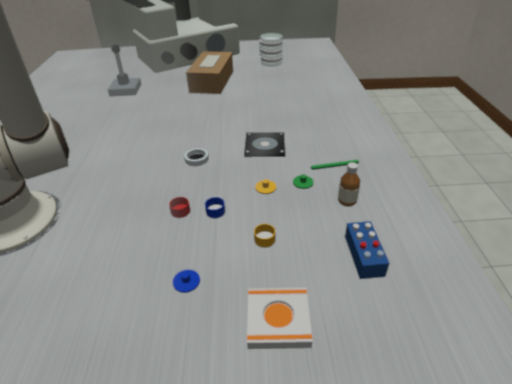

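The top view (up = +x, left = +y) shows the stage at (130,199), the warm block at (406,205) and the adapter at (150,296).

Candidates that could be confused:
- **Blue dish:** (264,264) is blue with a white floor. The red look-alike at (260,308) is not meant.
- **Yellow lid:** (228,205) is yellow. The green look-alike at (222,160) is not meant.
- **Yellow dish:** (312,211).
- **Blue lid:** (365,290).

Next I'll check these in a crop and measure them.

```bash
python3 - <<'E'
from h import *
z=np.load('top0.npz');im,d=z['im'],z['d']
cv2.imwrite('pics/crop1.png',cv2.resize(im[140:330,110:400,::-1],(780,511),interpolation=cv2.INTER_CUBIC))
W=world('top',d)
from scipy.optimize import least_squares
def plane(uv,zz):
    p=camera_params('top');K=np.array(p['K'])
    xy=cv2.undistortPoints(np.array(uv,float).reshape(-1,1,2),K,np.array([p['k1'],0,0,0,0.])).reshape(-1,2)
    r=np.c_[xy[:,0],-xy[:,1],-np.ones(len(xy))]@np.array(p['orientation']).T
    c=np.array(p['position']); t=(zz-c[2])/r[:,2]
    return c+r*t[:,None]
hsv=cv2.cvtColor(im,cv2.COLOR_RGB2HSV)
bench=W[...,2][330:380,200:300];print('bench z',np.median(bench),bench.std())
for n,(u,v),R in [('stage',(130,199),36),('warm',(406,205),34),('adapter',(150,296),22),('bdish',(264,264),17),('red',(260,308),17),('ylid',(228,205),17),('ydish',(312,211),17),('blid',(365,290),17),('glid',(222,160),17)]:
    w=W[v-R:v+R,u-R:u+R].reshape(-1,3);
    for lo,hi in((.004,.1),):
        m=(w[:,2]>lo)&(w[:,2]<hi);q=w[m]
        print(n,m.sum(),'bbox mid',np.round((q.min(0)+q.max(0))[:2]/2,4),'size',np.round(np.ptp(q,axis=0),4),'zq',np.round(np.percentile(q[:,2],[5,25,50,75,95]),4), 'minrect',[np.round(a,4) for a in cv2.minAreaRect(q[:,:2].astype(np.float32))])
E
```

```text
bench z 0.0007359710807804953 0.039908125536251234
stage 3129 bbox mid [0.5869 0.26  ] size [0.1303 0.1275 0.0122] zq [0.0067 0.0088 0.0118 0.013  0.0144] minrect [array([0.5865, 0.2581]), array([0.1249, 0.1298]), np.float64(85.9609)]
warm 2791 bbox mid [ 0.5777 -0.2821] size [0.1053 0.1218 0.0208] zq [0.013  0.0177 0.0197 0.0208 0.022 ] minrect [array([ 0.5776, -0.2816]), array([0.1191, 0.1011]), np.float64(86.8076)]
adapter 935 bbox mid [0.4006 0.2095] size [0.0716 0.066  0.0177] zq [0.0044 0.0056 0.0077 0.0182 0.0199] minrect [array([0.4005, 0.2093]), array([0.0713, 0.0662]), np.float64(0.3443)]
bdish 344 bbox mid [ 0.4629 -0.0016] size [0.0422 0.0429 0.025 ] zq [0.0042 0.005  0.0058 0.0177 0.0275] minrect [array([ 0.4628, -0.0016]), array([0.0423, 0.0421]), np.float64(63.2823)]
red 412 bbox mid [0.3844 0.0041] size [0.0438 0.0447 0.0256] zq [0.0043 0.005  0.0059 0.017  0.0273] minrect [array([0.3842, 0.004 ]), array([0.045 , 0.0434]), np.float64(88.689)]
ylid 498 bbox mid [0.5783 0.0714] size [0.0485 0.0498 0.0237] zq [0.0076 0.0088 0.0097 0.0106 0.0253] minrect [array([0.5786, 0.0702]), array([0.0488, 0.0492]), np.float64(82.8302)]
ydish 353 bbox mid [ 0.5622 -0.094 ] size [0.0522 0.0443 0.0251] zq [0.0043 0.0049 0.0066 0.0225 0.0271] minrect [array([ 0.5616, -0.0944]), array([0.0426, 0.0534]), np.float64(87.0785)]
blid 585 bbox mid [ 0.418  -0.1948] size [0.0495 0.0526 0.0249] zq [0.0073 0.0086 0.0096 0.0106 0.0251] minrect [array([ 0.4178, -0.1937]), array([0.0495, 0.0495]), np.float64(22.9378)]
glid 466 bbox mid [0.6697 0.0827] size [0.0493 0.0493 0.0219] zq [0.0073 0.0088 0.0096 0.0106 0.0253] minrect [array([0.67  , 0.0826]), array([0.0493, 0.0491]), np.float64(3.4287)]
```

View pics/crop1.png

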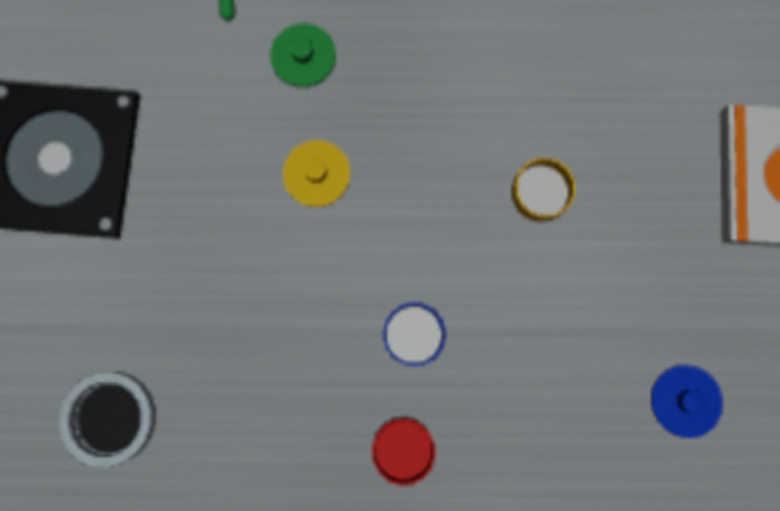

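```bash
cat > loc.py <<'E'
from h import *
def proj(name,P):
    p=camera_params(name);R=np.array(p['orientation']);c=(np.atleast_2d(P)-np.array(p['position']))@R
    x=c[:,0]/-c[:,2];y=-c[:,1]/-c[:,2];f=1+p['k1']*(x*x+y*y);K=np.array(p['K'])
    return np.c_[K[0,0]*x*f+K[0,2],K[1,1]*y*f+K[1,2]]
T=np.linspace(0,2*np.pi,120,endpoint=False)
def circ(x,y,r,z): return np.c_[x+r*np.cos(T),y+r*np.sin(T),0*T+z]
def cen(c):
    m=cv2.moments(c.astype(np.float32).reshape(-1,1,2));return np.array([m['m10'],m['m01']])/m['m00'],m['m00']
def mask(im,kind):
    a=im.astype(int);r,g,b=a[...,0],a[...,1],a[...,2]
    return {'blue':(b>r+35)&(b>g+35),'yellow':(r>b+45)&(g>b+30),'red':(r>g+60),'green':(g>r+30)&(g>b+20)}[kind].astype(np.uint8)
def loc(name,im,kind,uv,rings,R=40,M=None,z0=0.):
    """rings [(r,z)..] convex silhouette; returns xy"""
    M=mask(im,kind) if M is None else M
    cs,_=cv2.findContours(M,cv2.RETR_EXTERNAL,cv2.CHAIN_APPROX_NONE)
    cs=[c for c in cs if len(c)>15 and np.linalg.norm(c.reshape(-1,2).mean(0)-uv)<R]
    if not cs: return None
    c=max(cs,key=cv2.contourArea);h=cv2.convexHull(c)
    # dilate half px: area of pixel centres hull
    t,A=cen(h)
    def f(xy):
        P=np.vstack([circ(xy[0],xy[1],r,z+z0) for r,z in rings])
        hh=cv2.convexHull(proj(name,P).astype(np.float32));return cen(hh)
    from scipy.optimize import fsolve
    W=world(name,np.ones(M.shape)) ; 
    C=np.array(camera_params(name)['position']);d=W[int(t[1]),int(t[0])]-C
    g=(C+d*((.01+z0-C[2])/d[2]))[:2]
    s=fsolve(lambda q:f(q)[0]-t,g);return np.round(s,4),np.round(t,1),round(np.sqrt(A/f(s)[1]),3)
DISH=[(.022,0),(.022,.026)];LID=[(.025,.005),(.025,.009),(.008,.025)];AD=[(.032,0),(.032,.018)]
E
python3 - <<'E'
from loc import *
t=np.load('top0.npz')['im'];s=np.load('side0.npz')['im']
for n,k,ut,us,r in[('bdish','blue',(264,264),(215,208),DISH),('ydish','yellow',(312,211),(264,236),DISH),('blid','blue',(365,290),(186,281),LID),('ylid','yellow',(228,205),(266,187),LID),('red','red',(260,308),(179,207),DISH),('glid','green',(222,160),(303,182),LID)]:
    print(n,loc('top',t,k,ut,r,15),loc('side',s,k,us,r,15))
# adapter, stage, warm
print('adapter px',t[296,118:180].mean(1).astype(int)); print(s[157,175:220].mean(1).astype(int))
g=t.mean(2);gs=s.mean(2)
print('stage row',g[199,90:172].astype(int)); print('warm row',t[205,375:440].tolist()[::3])
print('side st',gs[144,240:292].astype(int))
E
```

```text
bdish (array([ 0.4625, -0.0019]), array([263.6, 263.7]), np.float64(0.966)) (array([ 0.4645, -0.0038]), array([214.6, 206.4]), np.float64(0.877))
ydish (array([ 0.5672, -0.0965]), array([312. , 209.6]), np.float64(0.936)) (array([ 0.5683, -0.0978]), array([264.4, 234.4]), np.float64(0.92))
blid (array([ 0.4176, -0.1943]), array([365.1, 288.8]), np.float64(0.98)) (array([ 0.4196, -0.1966]), array([185.9, 280.3]), np.float64(0.944))
ylid (array([0.5786, 0.0702]), array([227.2, 204. ]), np.float64(0.975)) (array([0.5809, 0.0664]), array([265.4, 186.2]), np.float64(0.951))
red (array([0.3833, 0.0062]), array([259.6, 307.6]), np.float64(0.924)) (array([0.3887, 0.0045]), array([180.6, 205.7]), np.float64(0.432))
glid (array([0.6699, 0.0825]), array([222.2, 159.8]), np.float64(0.971)) (array([0.6714, 0.079 ]), array([302.7, 181. ]), np.float64(0.914))
adapter px [122 121 121 121 121 121 121 121 121 121 120 120 121 123 138 146 142 104
  60  64  62  44  30  28  28  28  28  28  28  28  27  28  28  29  28  29
  29  28  29  28  30  30  29  46 108 143 148 125  80  71 106 119 119 119
 119 120 119 
[... 655 characters left out ...]
[154, 148, 142], [166, 86, 19], [167, 85, 19], [167, 86, 20], [167, 86, 19], [166, 85, 18], [166, 85, 18], [166, 85, 19], [149, 96, 67], [143, 145, 144], [154, 156, 155], [148, 115, 99], [165, 89, 38], [140, 143, 142], [117, 121, 123], [116, 121, 122]]
side st [159 160 160 158 140  92  57  54  57  59  64  75  98 117 124 126 125 126
 125 128 139 159 171 174 176 177 174 171 161 141 128 124 124 124 122 121
 114  92  60  46  43  41  41  52  94 134 153 157 158 158 157 157]loc.py:29: RuntimeWarning: The iteration is not making good progress, as measured by the 
 improvement from the last ten iterations.
  s=fsolve(lambda q:f(q)[0]-t,g);return np.round(s,4),np.round(t,1),round(np.sqrt(A/f(s)[1]),3)
```

```bash
python3 - <<'E'
from loc import *
for cam,fn,ua,us,uw,bg in(('top','top0',(150,296),(130,199),(406,205),131),('side','side0',(196,157),(265,144),(278,315),163)):
    im=np.load(fn+'.npz')['im'];g=im.mean(2)
    # adapter bright rim
    M=np.zeros(g.shape,np.uint8);u,v=ua
    sub=(g>bg).astype(np.uint8);M[v-22:v+22,u-22:u+22]=sub[v-22:v+22,u-22:u+22]
    ys,xs=np.nonzero(M);h=cv2.convexHull(np.c_[xs,ys].astype(np.int32))
    M2=cv2.fillPoly(np.zeros_like(M),[h],1)
    print(cam,'adapter top-rim',loc(cam,im,None,ua,[(.032,.018)],15,M2),len(xs))
    # black floor of adapter
    M=np.zeros(g.shape,np.uint8);M[v-25:v+25,u-25:u+25]=(g<60)[v-25:v+25,u-25:u+25]
    # stage white disc: radius unknown small
    u,v=us;M=np.zeros(g.shape,np.uint8);M[v-12:v+12,u-12:u+12]=(g>(120 if cam=='top' else 150))[v-12:v+12,u-12:u+12]
    print('stage dot',loc(cam,im,None,us,[(.0115,.007)],15,M))
    a=im.astype(int);u,v=uw;R=22
    M=np.zeros(g.shape,np.uint8);M[v-R:v+R,u-16:u+16]=(a[...,0]>a[...,2]+60)[v-R:v+R,u-16:u+16]
    print('warm disc',loc(cam,im,None,uw,[(.025,.014)],15,M))
    print('warm disc as hole',loc(cam,im,None,uw,[(.025,.020)],15,M))
    # warm square
    M=(((a[...,0]>a[...,2]+60)|(g>138 if cam=='top' else g>185))).astype(np.uint8);Z=np.zeros_like(M);R=36;Z[v-R:v+R,u-R-4:u+R+4]=M[v-R:v+R,u-R-4:u+R+4]
    ys,xs=np.nonzero(Z);h=cv2.convexHull(np.c_[xs,ys].astype(np.int32))
    M2=cv2.fillPoly(np.zeros_like(M),[h],1)
    print('warm sq',loc(cam,im,None,uw,[(.05,.020)],15,M2))
    if cam=='top':
        # yellow dish inner white floor, rim
        for uu,rr in(((312,211),DISH),):
            M=np.zeros(g.shape,np.uint8);M[uu[1]-11:uu[1]+11,uu[0]-11:uu[0]+11]=(im.min(2)>125)[uu[1]-11:uu[1]+11,uu[0]-11:uu[0]+11]
            print('ydish floor',loc(cam,im,None,uu,[(.02,.004)],15,M))
        uu=(264,264);M=np.zeros(g.shape,np.uint8);M[uu[1]-11:uu[1]+11,uu[0]-11:uu[0]+11]=(im.min(2)>125)[uu[1]-11:uu[1]+11,uu[0]-11:uu[0]+11]
        print('bdish floor',loc(cam,im,None,uu,[(.02,.004)],15,M))
E
```

```text
top adapter top-rim (array([0.4027, 0.2118]), array([148.3, 295.7]), np.float64(0.965)) 273
stage dot (array([0.5885, 0.2645]), array([129.9, 198.4]), np.float64(1.021))
warm disc (array([ 0.5776, -0.281 ]), array([405.5, 205.1]), np.float64(0.914))
warm disc as hole (array([ 0.5765, -0.2784]), array([405.5, 205.1]), np.float64(0.906))
warm sq (array([ 0.5772, -0.281 ]), array([406.8, 205.1]), np.float64(1.132))
ydish floor (array([ 0.568 , -0.0968]), array([311.3, 210.1]), np.float64(0.848))
bdish floor (array([ 0.4627, -0.002 ]), array([263.4, 263.8]), np.float64(0.918))
side adapter top-rim (array([0.4048, 0.2112]), array([195.3, 152.8]), np.float64(0.854)) 50
stage dot (array([0.5909, 0.2601]), array([264.5, 143.1]), np.float64(0.921))
warm disc (array([ 0.579 , -0.2827]), array([278. , 314.8]), np.float64(0.909))
warm disc as hole (array([ 0.5786, -0.2866]), array([278. , 314.8]), np.float64(0.899))
warm sq (array([ 0.579 , -0.2844]), array([278.1, 314.9]), np.float64(1.071))loc.py:29: RuntimeWarning: The iteration is not making good progress, as measured by the 
 improvement from the last ten iterations.
  s=fsolve(lambda q:f(q)[0]-t,g);return np.round(s,4),np.round(t,1),round(np.sqrt(A/f(s)[1]),3)
```

```bash
python3 -m creep '{"delta_pos":[[0,0.03,0.06],[0,0.03,0.06],[0,0.03,0.06],[0,0.06,0.0],[0,0.06,0.0],[0,0.06,0],[0.02,0.06,0],[0.02,0.06,0]],"twist":[0.123,0.123,0,0,0,0,0,0],"claw":[1,1,1,1,1,1,1,1]}' 30
```

```text
clock: 1.1
tcp_pos: [0.3168, -0.1985, 0.1882]
eef_rot: [[-0.002, 0.017, 1.0], [0.006, 1.0, -0.017], [-1.0, 0.006, -0.002]]
contact_force: [1.4, 0.7, -0.3]
grip_width: 1.005
```

Everything is located, and the two cameras agree to 2–4 mm, a constant bias. Tool axes now are x = down, y = +Y, z = +X. Moving to the adapter at (0.404, 0.211).

```bash
python3 -m creep '{"delta_pos":[[0,0.06,0.03],[0,0.06,0.03],[0,0.06,0.02],[0,0.06,0.01],[0,0.06,0],[0,0.06,0],[0.02,0.05,0],[0.03,0,0]],"twist":[0.017,0,0,0,0,0,0,0],"claw":[1,1,1,1,1,1,1,1]}'; python3 -c "
from h import *
print(state()['tcp_pos'],state()['grip_width'])"
```

```text
clock: 2.1
tcp_pos: [0.4132, 0.2155, 0.1401]
eef_rot: [[0.002, 0.028, 1.0], [0.011, 1.0, -0.028], [-1.0, 0.011, 0.002]]
contact_force: [-0.5, -0.8, -0.4]
grip_width: 0.998
[0.41321938 0.21551332 0.14007112] 0.9983285039772403
```

```bash
python3 -m creep '{"delta_pos":[[0.03,-0.005,-0.009],[0.04,0,0],[0.02,0,0],[0,0,0],[0,0,0],[0,0,0],[0,0,0],[0,0,0]],"twist":[-0.028,0,0,0,0,0,0,0],"claw":[1,1,1,1,1,1,1,1]}'; python3 - <<'E'
from h import *
for c in('top','side'): snap(c,c+'1')
a=cv2.imread('pics/top1.png')[240:350,90:230];b=cv2.imread('pics/side1.png')[90:200,130:270]
cv2.imwrite('pics/c1.png',cv2.resize(np.vstack([a,b]),None,fx=2.7,fy=2.7))
E
```

```text
clock: 3.1
tcp_pos: [0.4033, 0.2128, 0.0476]
eef_rot: [[0.001, -0.003, 1.0], [0.011, 1.0, 0.003], [-1.0, 0.011, 0.002]]
contact_force: [-1.1, -0.0, -0.2]
grip_width: 0.998
```

View pics/c1.png

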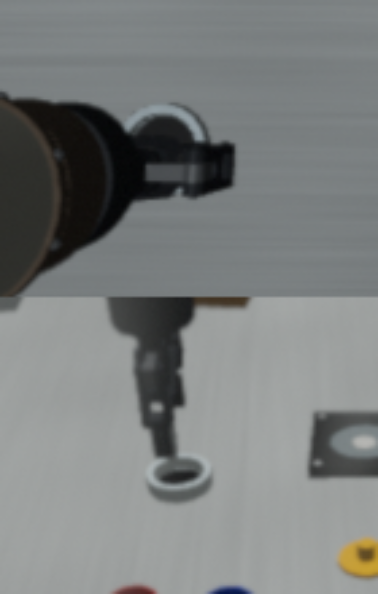

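Fingers straddle the adapter (it shows at crop (165,130) in the top view and (180,475) in the side view; the parallax agrees). Descending and closing.

```bash
python3 -m creep '{"delta_pos":[[0.02,-0.002,0],[0.02,0,0],[0.006,0,0],[0.002,0,0],[0,0,0],[0,0,0],[0,0,0],[0,0,0]],"twist":[0,0,0,0,0,0,0,0],"claw":[1,1,1,1,0.4,0.4,0.4,0.4]}' 35
```

```text
clock: 4.2
tcp_pos: [0.4048, 0.2127, 0.0012]
eef_rot: [[0.005, -0.004, 1.0], [0.015, 1.0, 0.004], [-1.0, 0.015, 0.006]]
contact_force: [-1.2, 0.6, -0.7]
grip_width: 0.737
```

```bash
python3 -m creep '{"delta_pos":[[0,0,0],[-0.01,0,0],[-0.02,0,0],[-0.03,0,0],[-0.02,0.0,0.03],[0,0.01,0.05],[0,0.01,0.05],[0,0.01,0.03]],"twist":[0,0,0,0,0,0,0,0],"claw":[0.4,0.4,0.4,0.4,0.4,0.4,0.4,0.4]}'; python3 - <<'E'
from h import *
for c in('top','side'): snap(c,c+'2')
a=cv2.imread('pics/top2.png')[120:320,60:230];b=cv2.imread('pics/side2.png')[70:200,160:330]
cv2.imwrite('pics/c2.png',cv2.resize(np.vstack([a,b]),None,fx=1.8,fy=1.8))
E
```

```text
clock: 5.2
tcp_pos: [0.5666, 0.2419, 0.0897]
eef_rot: [[0.007, -0.006, 1.0], [0.016, 1.0, 0.006], [-1.0, 0.016, 0.007]]
contact_force: [-0.6, 0.4, -1.3]
grip_width: 0.735
```

View pics/c2.png

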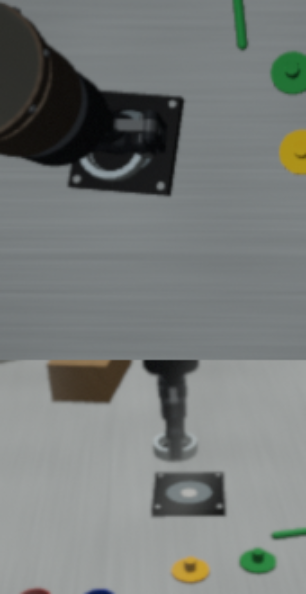

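Adapter is held. Moving above the recess.

```bash
python3 -m creep '{"delta_pos":[[0,0.01,0.012],[0.01,0.01,0.012],[0.03,0,0],[0.02,0,0],[0,0,0],[0,0,0],[0,0,0],[0,0,0]],"twist":[0.006,0,0,0,0,0,0,0],"claw":[0.4,0.4,0.4,0.4,0.4,0.4,0.4,0.4]}'; python3 - <<'E'
from h import *
for c in('top','side'): snap(c,c+'3')
a=cv2.imread('pics/top3.png')[150:250,60:190];b=cv2.imread('pics/side3.png')[90:190,200:330]
cv2.imwrite('pics/c3.png',cv2.resize(np.vstack([a,b]),None,fx=3,fy=3))
E
```

```text
clock: 6.3
tcp_pos: [0.5905, 0.2644, 0.0293]
eef_rot: [[0.007, -0.0, 1.0], [0.016, 1.0, 0.0], [-1.0, 0.016, 0.007]]
contact_force: [0.7, 0.6, -1.4]
grip_width: 0.736
```

View pics/c3.png

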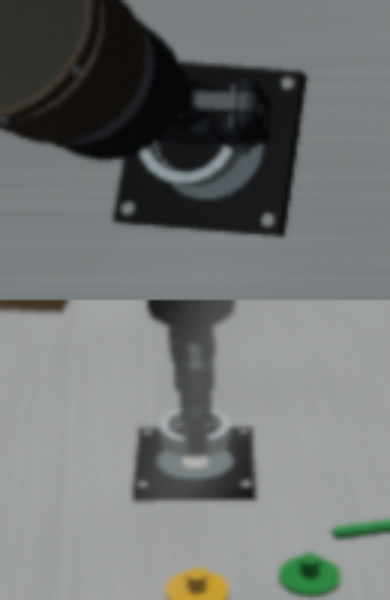

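```bash
python3 - <<'E'
from loc import *
out=[]
for c,(v0,v1,u0,u1),st in(('top',(160,240,90,170),(.5885,.2645)),('side',(105,175,220,310),(.5909,.2601))):
    im=cv2.imread(f'pics/{c}3.png');S=5
    b=cv2.resize(im[v0:v1,u0:u1],None,fx=S,fy=S,interpolation=cv2.INTER_CUBIC)
    for xy,r,z,col in((st,.032,.046,(0,0,255)),(st,.036,.012,(0,255,0))):
        p=((proj(c,circ(*xy,r,z))-[u0,v0]+.5)*S).astype(np.int32)
        cv2.polylines(b,[p],True,col,1)
    out.append(b)
w=max(o.shape[1] for o in out)
out=[cv2.copyMakeBorder(o,0,0,0,w-o.shape[1],0) for o in out]
cv2.imwrite('pics/c3o.png',cv2.resize(np.vstack(out),None,fx=.78,fy=.78))
E
```

```text
(no output)
```

View pics/c3o.png

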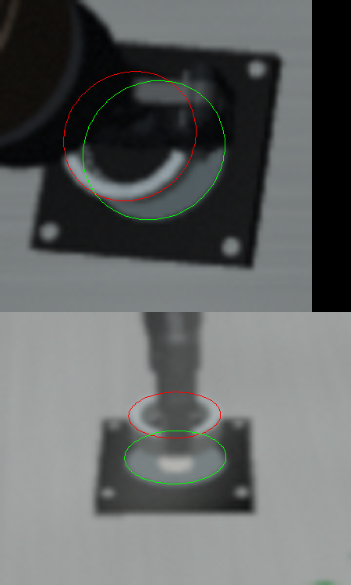

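The overlay shows the held rim (red) concentric with the recess (green) to about 1–2 mm. Lowering.

```bash
python3 -m creep '{"delta_pos":[[0.008,-0.001,-0.001],[0.006,0,0],[0.005,0,0],[0.003,0,0],[0,0,0],[0,0,0],[0,0,0],[0,0,0]],"twist":[0,0,0,0,0,0,0,0],"claw":[0.4,0.4,0.4,0.4,0.4,0.4,0.4,0.4]}'
```

```text
clock: 7.4
tcp_pos: [0.5897, 0.2638, 0.0078]
eef_rot: [[0.006, -0.001, 1.0], [0.016, 1.0, 0.001], [-1.0, 0.016, 0.007]]
contact_force: [0.4, 0.4, 1.1]
grip_width: 0.734
```

```bash
python3 -m creep '{"delta_pos":[[0,0,0],[0,0,0],[0,0,0],[-0.02,0,0],[-0.04,0,0],[-0.05,-0.02,-0.03],[0,-0.06,-0.03],[0,-0.06,-0.03]],"twist":[0,0,0,0,0,0,0,0],"claw":[0.85,1,1,1,1,0.9,0.8,0.7]}'; python3 - <<'E'
from loc import *
out=[]
for c,(v0,v1,u0,u1),st in(('top',(160,240,90,170),(.5885,.2645)),('side',(105,175,220,310),(.5909,.2601))):
    im=snap(c,c+'4')[0][:,:,::-1];S=4
    b=cv2.resize(im[v0:v1,u0:u1],None,fx=S,fy=S,interpolation=cv2.INTER_CUBIC)
    for xy,r,z,col in((st,.032,.025,(0,0,255)),(st,.036,.012,(0,255,0))):
        p=((proj(c,circ(*xy,r,z))-[u0,v0]+.5)*S).astype(np.int32)
        cv2.polylines(b,[p],True,col,1)
    out.append(b)
w=max(o.shape[1] for o in out)
out=[cv2.copyMakeBorder(o,0,0,0,w-o.shape[1],0) for o in out]
cv2.imwrite('pics/c4.png',np.vstack(out)[:600])
E
```

```text
clock: 8.4
tcp_pos: [0.5026, 0.1275, 0.1175]
eef_rot: [[0.01, -0.007, 1.0], [0.016, 1.0, 0.006], [-1.0, 0.016, 0.011]]
contact_force: [0.4, -0.6, -0.6]
grip_width: 0.697
```

View pics/c4.png

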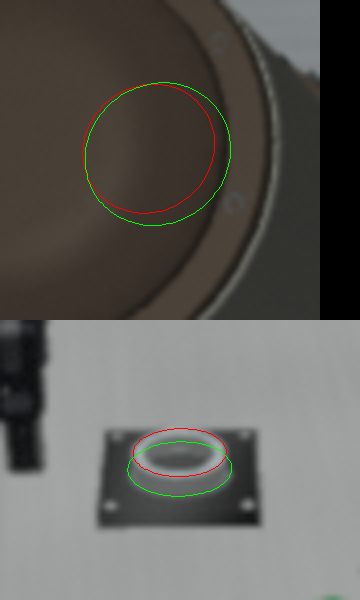

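```bash
python3 -m creep '{"delta_pos":[[0,-0.05,-0.015],[0,-0.05,-0.015],[0.02,-0.03,-0.01],[0.03,-0.002,0],[0.02,0,0],[0,0,0],[0,0,0],[0,0,0]],"twist":[0.007,0,0,0,0,0,0,0],"claw":[0.75,0.75,0.75,0.75,0.75,0.75,0.75,0.75]}'
```

```text
clock: 9.5
tcp_pos: [0.4619, -0.0103, 0.0472]
eef_rot: [[0.017, 0.006, 1.0], [0.017, 1.0, -0.006], [-1.0, 0.017, 0.017]]
contact_force: [-0.2, -0.1, 0.5]
grip_width: 0.752
```

```bash
python3 -m creep '{"delta_pos":[[0,0.008,0.002],[0,0,0],[0.015,0,0],[0.015,0,0],[0.002,0,0],[0,0,0],[0,0,0],[0,0,0]],"twist":[-0.006,0,0,0,0,0,0,0],"claw":[0.75,0.75,0.75,0.75,0.75,0.75,0.75,0.75]}'; python3 - <<'E'
from h import *
a=snap('top','top5')[0][200:320,190:320,::-1];b=snap('side','side5')[0][150:270,150:280,::-1]
cv2.imwrite('pics/c5.png',cv2.resize(np.hstack([a,b]),None,fx=3,fy=3))
E
```

```text
clock: 10.5
tcp_pos: [0.4676, 0.0007, 0.0183]
eef_rot: [[0.025, -0.003, 1.0], [0.02, 1.0, 0.003], [-0.999, 0.02, 0.025]]
contact_force: [-0.5, -0.4, 0.6]
grip_width: 0.749
```

View pics/c5.png

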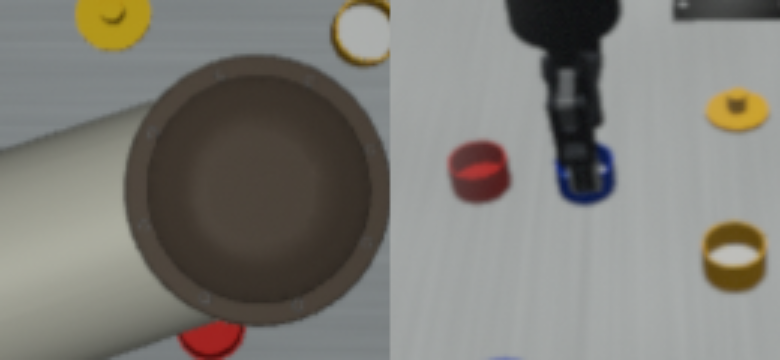

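```bash
python3 - <<'E'
from h import *
for i in range(4):
    s=state();print(np.round(s['tcp_pos'],4),np.round(s['eef_rot'][:,0],4),np.round(s['q'],4),np.round(s['joint_velocities'],3));read_camera('side')
E
```

```text
[0.4675 0.0007 0.0183] [ 0.025   0.0198 -0.9995] [ 0.3433  0.4003 -0.6376 -0.0212 -0.5028 -1.8925] [-0.     0.005 -0.003 -0.     0.    -0.   ]
[0.4675 0.0007 0.0182] [ 0.0247  0.0197 -0.9995] [ 0.3433  0.4005 -0.6376 -0.0212 -0.5029 -1.8925] [-0.     0.002 -0.     0.001 -0.     0.001]
[0.4674 0.0006 0.0181] [ 0.0246  0.0197 -0.9995] [ 0.3432  0.4006 -0.6377 -0.0213 -0.5028 -1.8924] [-0.     0.004 -0.001 -0.002  0.001  0.001]
[0.4674 0.0006 0.018 ] [ 0.0245  0.0196 -0.9995] [ 0.3432  0.4007 -0.6378 -0.0213 -0.5027 -1.8925] [ 0.002  0.002  0.    -0.     0.001 -0.001]
```

```bash
python3 -m creep '{"delta_pos":[[0.001,-0.002,-0.003],[0.0,0,0],[0,0,0],[0,0,0],[0,0,0],[0,0,0],[-0.03,0,0],[-0.06,0,0]],"twist":[-0.003,0,0,0,0,0,0,0],"claw":[0.75,0.75,0.2,0.2,0.2,0.2,0.2,0.2]}' 25; python3 - <<'E'
from h import *
a=snap('top','top6')[0][200:320,190:320,::-1];b=snap('side','side6')[0][100:220,150:280,::-1]
cv2.imwrite('pics/c6.png',cv2.resize(np.hstack([a,b]),None,fx=3,fy=3))
s=state();print(np.round(s['tcp_pos'],4),np.round(s['eef_rot'],4))
E
```

```text
clock: 11.8
tcp_pos: [0.4588, -0.0042, 0.1045]
eef_rot: [[0.012, -0.006, 1.0], [0.016, 1.0, 0.005], [-1.0, 0.016, 0.012]]
contact_force: [0.6, 0.6, -0.5]
grip_width: 0.503
[ 0.4646 -0.0028  0.1109] [[ 0.031  -0.0078  0.9995]
 [ 0.0207  0.9998  0.0071]
 [-0.9993  0.0204  0.0312]]
```

View pics/c6.png

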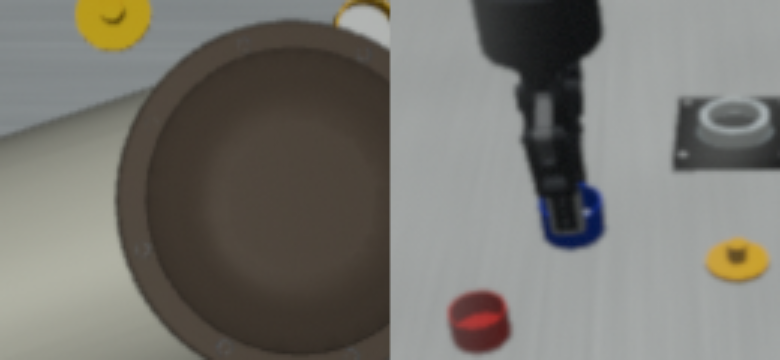

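Dish is gripped (width 0.50 ≈ 43 mm) and upright. Tilt is baked in while moving, so a fast ascent reduces it. Going up and over the stage.

```bash
python3 -m creep '{"delta_pos":[[-0.06,0,0],[-0.02,0.03,0.01],[0,0.05,0.025],[0,0.05,0.025],[0,0.05,0.025],[0,0.05,0.025],[0,0.03,0.01],[0.05,0,0]],"twist":[0,0,0,0,0,0,0,0],"claw":[0.2,0.2,0.2,0.2,0.2,0.2,0.2,0.2]}'; python3 - <<'E'
from h import *
a=snap('top','top7')[0][150:250,60:190,::-1];b=snap('side','side7')[0][60:190,200:330,::-1]
s=state();print(np.round(s['tcp_pos'],4),np.round(s['eef_rot'],4))
E
```

```text
clock: 12.9
tcp_pos: [0.5867, 0.2675, 0.1484]
eef_rot: [[0.038, -0.005, 0.999], [0.028, 1.0, 0.004], [-0.999, 0.028, 0.038]]
contact_force: [0.1, 0.0, -1.9]
grip_width: 0.5
[0.5796 0.2619 0.1387] [[ 1.670e-02 -1.100e-03  9.999e-01]
 [ 1.570e-02  9.999e-01  8.000e-04]
 [-9.997e-01  1.570e-02  1.670e-02]]
```

```bash
python3 -m creep '{"delta_pos":[[-0.06,0,0],[0,0.0,0.01],[0,0,0],[0,0,0],[0,0,0],[0,0,0],[0,0,0],[0.06,0,0]],"twist":[0,0,0,0,0,0,0,0],"claw":[0.2,0.2,0.2,0.2,0.2,0.2,0.2,0.2]}'; python3 - <<'E'
from h import *
for i in range(4):read_camera('top')
s=state();print(np.round(s['tcp_pos'],4),np.round(s['eef_rot'],4))
E
python3 -m creep '{"delta_pos":[[0,0.0,0],[0,0,0],[0,0,0],[0,0,0],[0,0,0],[0,0,0],[0,0,0],[0.06,0,0]],"twist":[0,0,0,0,0,0,0,0],"claw":[0.2,0.2,0.2,0.2,0.2,0.2,0.2,0.2]}'; python3 - <<'E'
from h import *
for i in range(4):read_camera('top')
s=state();print(np.round(s['tcp_pos'],4),np.round(s['eef_rot'],4))
E
```

```text
clock: 14.0
tcp_pos: [0.5919, 0.2612, 0.1448]
eef_rot: [[0.025, -0.002, 1.0], [0.018, 1.0, 0.001], [-1.0, 0.018, 0.025]]
contact_force: [0.7, -0.1, -1.4]
grip_width: 0.499
[0.5884 0.2586 0.1397] [[ 1.170e-02 -7.000e-04  9.999e-01]
 [ 8.900e-03  1.000e+00  6.000e-04]
 [-9.999e-01  8.900e-03  1.170e-02]]
clock: 15.2
tcp_pos: [0.5968, 0.2639, 0.0921]
eef_rot: [[0.034, -0.003, 0.999], [0.022, 1.0, 0.003], [-0.999, 0.022, 0.034]]
contact_force: [-0.4, 0.6, -1.6]
grip_width: 0.501
[0.5928 0.261  0.0867] [[ 0.0208 -0.0025  0.9998]
 [ 0.0128  0.9999  0.0023]
 [-0.9997  0.0127  0.0209]]
```

```bash
cat > ov.py <<'E'
from loc import *
import sys
def ov(tag,boxes,rings,S=4,new=True):
    out=[]
    for c in boxes:
        v0,v1,u0,u1=boxes[c]
        im=snap(c,c+tag)[0][:,:,::-1] if new else cv2.imread(f'pics/{c}{tag}.png')
        b=cv2.resize(im[v0:v1,u0:u1],None,fx=S,fy=S,interpolation=cv2.INTER_CUBIC)
        for xy,r,z,col in rings[c]:
            p=((proj(c,circ(*xy,r,z))-[u0,v0]+.5)*S).astype(np.int32)
            cv2.polylines(b,[p],True,col,1)
        out.append(b)
    w=max(o.shape[0] for o in out)
    out=[cv2.copyMakeBorder(o,0,w-o.shape[0],0,0,0) for o in out]
    cv2.imwrite(f'pics/o{tag}.png',np.hstack(out))
    s=state();print(round(s['clock'],1),np.round(s['tcp_pos'],4),np.round(s['eef_rot'][:,0],4),np.round(s['eef_rot'][0,1],4),np.round(s['contact_force'],1))
RED=(0,0,255);GRN=(0,255,0)
ST={'top':(.5885,.2645),'side':(.5909,.2601)}
WB={'top':(.5776,-.281),'side':(.579,-.2835)}
E
python3 - <<'E'
from ov import *
zb=.070
ov('8',{'top':(150,240,70,170),'side':(70,170,215,315)},{c:[(ST[c],.022,zb,RED),(ST[c],.022,zb+.026,RED),(ST[c],.032,.025,GRN)] for c in ST})
E
```

```text
15.5 [0.5943 0.2621 0.0893] [ 0.0256  0.0163 -0.9995] -0.0028 [ 0.6  0.1 -0.2]
```

View pics/o8.png

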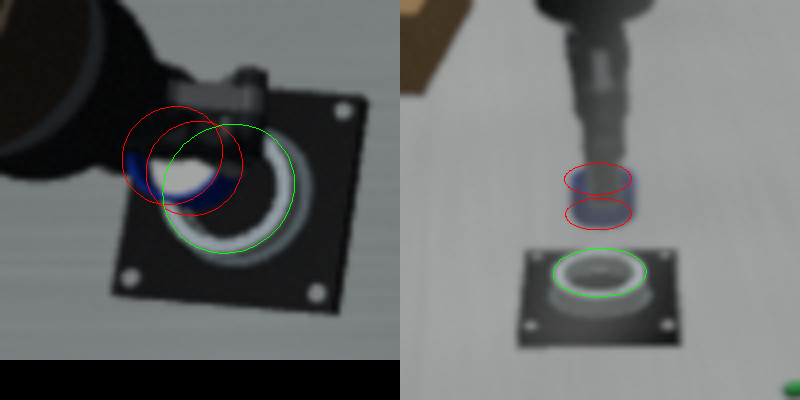

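Held dish is about 3 mm too far in +x in the side view (dish spans 570–636 against the target 564–632); y is fine. Correcting and descending.

```bash
python3 -m creep '{"delta_pos":[[-0.03,0,-0.004],[0,0,-0.003],[0.0,0.001,0],[0.02,0,0],[0.02,0,-0.001],[0.02,0,-0.001],[0.01,0,-0.001],[0.004,0,0]],"twist":[0.003,0,0,0,0,0,0,0],"claw":[0.2,0.2,0.2,0.2,0.2,0.2,0.2,0.2]}'; python3 - <<'E'
from ov import *
state();
zb=.03
ov('9',{'top':(150,240,70,170),'side':(70,170,215,315)},{c:[(ST[c],.022,zb,RED),(ST[c],.022,zb+.026,RED),(ST[c],.032,.025,GRN)] for c in ST})
E
```

```text
clock: 16.5
tcp_pos: [0.5902, 0.2671, 0.0527]
eef_rot: [[0.039, -0.001, 0.999], [0.025, 1.0, 0.001], [-0.999, 0.025, 0.039]]
contact_force: [-0.2, 0.3, 0.1]
grip_width: 0.502
16.6 [0.5903 0.2672 0.0529] [ 0.0393  0.025  -0.9989] -0.0014 [ 0.5 -0.5 -0.2]
```

View pics/o9.png

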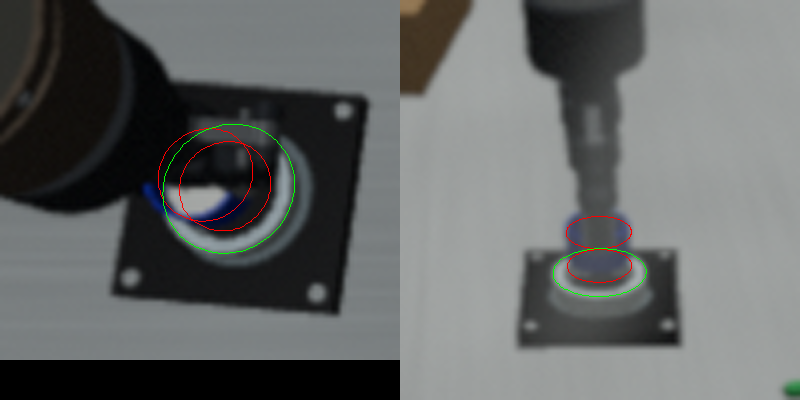

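```bash
python3 -m creep '{"delta_pos":[[-0.06,-0.002,0],[-0.06,-0.002,0],[0.0,0,0],[-0.01,0,0],[-0.01,0,0],[-0.01,0,0],[-0.01,0,0],[0.06,0,0]],"twist":[0.001,0,0,0,0,0,0,0],"claw":[0.2,0.2,0.2,0.2,0.2,0.2,0.2,0.2]}'; python3 - <<'E'
from h import *
for i in range(6):
    s=state();print(np.round(s['tcp_pos'],4),np.round(s['eef_rot'][:,0],4));read_camera('top')
E
```

```text
clock: 17.6
tcp_pos: [0.5901, 0.2626, 0.1644]
eef_rot: [[0.051, -0.002, 0.999], [0.031, 1.0, 0.001], [-0.998, 0.031, 0.051]]
contact_force: [0.4, 0.7, -1.4]
grip_width: 0.499
[0.5901 0.2626 0.1644] [ 0.0514  0.0312 -0.9982]
[0.5828 0.2588 0.1504] [ 0.0287  0.0201 -0.9994]
[0.5821 0.2579 0.1515] [ 0.0256  0.0166 -0.9995]
[0.5842 0.2587 0.155 ] [ 0.0313  0.0182 -0.9993]
[0.5861 0.2597 0.1578] [ 0.0368  0.0209 -0.9991]
[0.5871 0.2604 0.1595] [ 0.0399  0.0231 -0.9989]
```

```bash
python3 - <<'E'
from h import *
for i in range(3):
    read_camera('top')
s=state();print(np.round(s['tcp_pos'],4),np.round(s['eef_rot'][:,0],4),np.round(s['q'],4))
E
python3 -m creep '{"delta_pos":[[0,0,0],[0,0,0],[0.0,0,0],[0,0,0],[0,0,0],[0,0,0],[0,0,0],[0,0,0]],"twist":[0,0,0,0,0,0,0,0],"claw":[0.2,0.2,0.2,0.2,0.2,0.2,0.2,0.2]}'; python3 - <<'E'
from h import *
for i in range(5):
    s=state();print(np.round(s['tcp_pos'],4),np.round(s['eef_rot'][:,0],4),np.round(s['q'],4));read_camera('top')
E
```

```text
[0.587  0.2606 0.1602] [ 0.0411  0.0251 -0.9988] [ 0.6722  0.4451 -0.0868  0.0071 -0.991  -2.2464]
clock: 19.05
tcp_pos: [0.5875, 0.2609, 0.1622]
eef_rot: [[0.044, -0.001, 0.999], [0.027, 1.0, -0.0], [-0.999, 0.027, 0.044]]
contact_force: [-0.1, -0.4, -0.1]
grip_width: 0.498
[0.5875 0.2609 0.1622] [ 0.0436  0.0267 -0.9987] [ 0.6722  0.443  -0.0851  0.0075 -0.992  -2.2464]
[0.5875 0.2609 0.1621] [ 0.0435  0.0267 -0.9987] [ 0.6721  0.443  -0.0851  0.0074 -0.992  -2.2464]
[0.5875 0.2609 0.1622] [ 0.0436  0.0267 -0.9987] [ 0.6722  0.4429 -0.0851  0.0075 -0.992  -2.2464]
[0.5875 0.2609 0.1622] [ 0.0436  0.0267 -0.9987] [ 0.6722  0.4429 -0.0851  0.0075 -0.992  -2.2464]
[0.5875 0.2609 0.1622] [ 0.0437  0.0268 -0.9987] [ 0.6722  0.4429 -0.0851  0.0075 -0.992  -2.2464]
```

```bash
cat > st.py <<'E'
from h import *
for i in range(2): read_camera('top')
s=state();print('settled',round(s['clock'],2),np.round(s['tcp_pos'],4),np.round(s['eef_rot'][:,0],4))
E
python3 -m creep '{"delta_pos":[[0.06,0,0],[0,0,0],[0.0,0,0],[0,0,0],[0,0,0],[0,0,0],[0,0,0],[0,0,0]],"twist":[0,0,0,0,0,0,0,0],"claw":[0.2,0.2,0.2,0.2,0.2,0.2,0.2,0.2]}'; python3 st.py
python3 -m creep '{"delta_pos":[[-0.06,0,0],[0,0,0],[0.0,0,0],[0,0,0],[0,0,0],[0,0,0],[0,0,0],[0,0,0]],"twist":[0,0,0,0,0,0,0,0],"claw":[0.2,0.2,0.2,0.2,0.2,0.2,0.2,0.2]}'; python3 st.py
```

```text
clock: 20.3
tcp_pos: [0.5946, 0.2652, 0.1109]
eef_rot: [[0.057, -0.003, 0.998], [0.034, 0.999, 0.001], [-0.998, 0.034, 0.057]]
contact_force: [-0.9, -0.1, -0.4]
grip_width: 0.501
settled 20.4 [0.5946 0.2652 0.1107] [ 0.0571  0.0343 -0.9978]
clock: 21.4
tcp_pos: [0.5901, 0.2623, 0.1683]
eef_rot: [[0.052, -0.003, 0.999], [0.03, 1.0, 0.002], [-0.998, 0.03, 0.052]]
contact_force: [-0.0, 0.5, 0.6]
grip_width: 0.5
settled 21.5 [0.5901 0.2623 0.1684] [ 0.052   0.0304 -0.9982]
```

```bash
python3 -m creep '{"delta_pos":[[0,-0.03,-0.05],[0,0,0],[0.0,0,0],[0,0,0],[0,0.03,0.05],[0,0,0],[0,0,0],[0,0,0]],"twist":[0,0,0,0,0,0,0,0],"claw":[0.2,0.2,0.2,0.2,0.2,0.2,0.2,0.2]}'; python3 st.py
python3 -m creep '{"delta_pos":[[0,0.03,0.05],[0,0,0],[0.0,0,0],[0,0,0],[0,0,0],[0,0,0],[0,0,0],[0,-0.03,-0.05]],"twist":[0,0,0,0,0,0,0,0],"claw":[0.2,0.2,0.2,0.2,0.2,0.2,0.2,0.2]}';python3 st.py; python3 st.py; python3 st.py;python3 st.py
```

```text
clock: 22.5
tcp_pos: [0.5899, 0.2621, 0.1653]
eef_rot: [[0.048, -0.003, 0.999], [0.027, 1.0, 0.002], [-0.998, 0.027, 0.048]]
contact_force: [0.1, 0.3, -0.1]
grip_width: 0.497
settled 22.6 [0.5897 0.262  0.1655] [ 0.0479  0.0275 -0.9985]
clock: 23.6
tcp_pos: [0.5879, 0.261, 0.1647]
eef_rot: [[0.045, -0.003, 0.999], [0.026, 1.0, 0.002], [-0.999, 0.026, 0.046]]
contact_force: [-0.0, 0.4, 0.6]
grip_width: 0.497
settled 23.7 [0.5791 0.2551 0.1629] [ 0.0334  0.0196 -0.9993]
settled 23.8 [0.5855 0.2592 0.1666] [ 0.0445  0.0254 -0.9987]
settled 23.9 [0.5873 0.2605 0.1673] [ 0.0467  0.027  -0.9985]
settled 24.0 [0.5874 0.2607 0.1668] [ 0.046   0.0269 -0.9986]
```

```bash
python3 -m creep '{"delta_pos":[[-0.03,0,0],[-0.03,0,0],[0,0,0],[0,0,0],[0,0,0],[0,0,0],[0,0,0],[0.06,0,-0.02]],"twist":[0,0,0,0,0,0,0,0],"claw":[0.2,0.2,0.2,0.2,0.2,0.2,0.2,0.2]}'; python3 st.py
python3 -m creep '{"delta_pos":[[0,0,0],[0,0,0],[0.0,0,0],[0,0,0],[0,0,0],[0,0,0],[0,0,0],[0,0,0]],"twist":[0,0,0,0,0,0,0,0],"claw":[0.2,0.2,0.2,0.2,0.2,0.2,0.2,0.2]}';python3 st.py
```

```text
clock: 25.0
tcp_pos: [0.573, 0.2641, 0.1688]
eef_rot: [[0.053, -0.002, 0.999], [0.032, 0.999, 0.001], [-0.998, 0.032, 0.053]]
contact_force: [1.5, 1.1, -2.5]
grip_width: 0.502
settled 25.1 [0.5626 0.2585 0.1567] [ 0.0252  0.0156 -0.9996]
clock: 26.1
tcp_pos: [0.5685, 0.2613, 0.1646]
eef_rot: [[0.038, -0.002, 0.999], [0.022, 1.0, 0.001], [-0.999, 0.022, 0.038]]
contact_force: [-0.0, 0.5, -0.0]
grip_width: 0.503
settled 26.2 [0.5685 0.2613 0.1646] [ 0.0379  0.0224 -0.999 ]
```

```bash
for i in 1; do python3 -m creep '{"delta_pos":[[-0.06,0,0],[0,0,0.01],[0,0,0],[0,0,0],[0,0,0],[0,0,0],[0,0,0],[0.06,0,0]],"twist":[0,0,0,0,0,0,0,0],"claw":[0.2,0.2,0.2,0.2,0.2,0.2,0.2,0.2]}'; python3 st.py; done
python3 -m creep '{"delta_pos":[[0,0,0],[0,0,0],[0.0,0,0],[-0.06,0,0.01],[0,0,0],[0,0,0],[0,0,0],[0.06,0,0]],"twist":[0,0,0,0,0,0,0,0],"claw":[0.2,0.2,0.2,0.2,0.2,0.2,0.2,0.2]}';python3 st.py
python3 -m creep '{"delta_pos":[[0,0,0],[0,0,0],[0,0,0],[0,0,0],[0,0,0],[0,0,0],[0,0,0],[0.06,0,0]],"twist":[0,0,0,0,0,0,0,0],"claw":[0.2,0.2,0.2,0.2,0.2,0.2,0.2,0.2]}'; python3 st.py
```

```text
clock: 27.2
tcp_pos: [0.5802, 0.2626, 0.1682]
eef_rot: [[0.045, -0.004, 0.999], [0.026, 1.0, 0.002], [-0.999, 0.026, 0.045]]
contact_force: [0.3, 0.8, -1.0]
grip_width: 0.499
settled 27.3 [0.5727 0.2581 0.1565] [ 0.0203  0.0119 -0.9997]
clock: 28.3
tcp_pos: [0.5898, 0.262, 0.1716]
eef_rot: [[0.044, -0.004, 0.999], [0.024, 1.0, 0.003], [-0.999, 0.024, 0.044]]
contact_force: [0.5, 0.3, -1.7]
grip_width: 0.501
settled 28.4 [0.5823 0.2576 0.1596] [ 0.0191  0.0104 -0.9998]
clock: 29.4
tcp_pos: [0.5907, 0.2624, 0.1112]
eef_rot: [[0.04, -0.004, 0.999], [0.021, 1.0, 0.003], [-0.999, 0.021, 0.04]]
contact_force: [-0.3, 1.3, -1.7]
grip_width: 0.501
settled 29.5 [0.5826 0.2573 0.0996] [ 0.0153  0.0071 -0.9999]
```

```bash
python3 -m creep '{"delta_pos":[[-0.06,0,0],[0,0,0],[0.0,0,0],[0,0,0],[0,0,0],[0,0,0],[0,0,0],[0.06,0,0]],"twist":[0,0,0,0,0,0,0,0],"claw":[0.2,0.2,0.2,0.2,0.2,0.2,0.2,0.2]}';python3 st.py
python3 -m creep '{"delta_pos":[[0,0,0],[0,0,0],[0,0,0],[0,0,0],[0,0,0],[0,0,0],[0,0,0],[0.03,0,0]],"twist":[0,0,0,0,0,0,0,0],"claw":[0.2,0.2,0.2,0.2,0.2,0.2,0.2,0.2]}'; python3 - <<'E'
from ov import *
zb=.06
ov('10',{'top':(150,240,70,170),'side':(70,170,215,315)},{c:[(ST[c],.022,zb,RED),(ST[c],.022,zb+.026,RED),(ST[c],.032,.025,GRN)] for c in ST})
E
```

```text
clock: 30.5
tcp_pos: [0.5867, 0.2589, 0.1078]
eef_rot: [[0.026, -0.003, 1.0], [0.01, 1.0, 0.003], [-1.0, 0.01, 0.026]]
contact_force: [-0.3, 0.9, -1.7]
grip_width: 0.501
settled 30.6 [0.5786 0.2538 0.0965] [ 0.0019 -0.0038 -1.    ]
clock: 31.6
tcp_pos: [0.5842, 0.257, 0.0758]
eef_rot: [[0.017, -0.002, 1.0], [0.004, 1.0, 0.002], [-1.0, 0.004, 0.017]]
contact_force: [0.1, 0.5, -0.3]
grip_width: 0.503
31.7 [0.5801 0.2544 0.0703] [ 0.0052 -0.0027 -1.    ] -0.0008 [-0.4  0.5 -0.6]
```

View pics/o10.png

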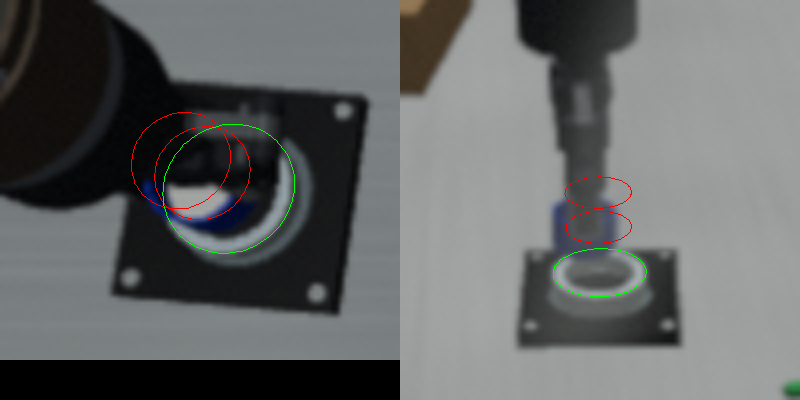

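```bash
python3 -m creep '{"delta_pos":[[0,0.004,0.007],[0,0,0],[0,0,0],[0,0,0],[0,0,0],[0,0,0],[0,0,0],[0.03,0.001,0]],"twist":[0,0,0,0,0,0,0,0],"claw":[0.2,0.2,0.2,0.2,0.2,0.2,0.2,0.2]}'; python3 st.py;python3 st.py; python3 - <<'E'
from ov import *
z=state()['tcp_pos'][2];zb=z-.0165
ov('11',{'top':(150,240,70,170),'side':(70,170,215,315)},{c:[(ST[c],.022,zb,RED),(ST[c],.022,zb+.026,RED),(ST[c],.032,.025,GRN)] for c in ST})
E
```

```text
clock: 32.7
tcp_pos: [0.5915, 0.2618, 0.046]
eef_rot: [[0.015, -0.002, 1.0], [0.003, 1.0, 0.002], [-1.0, 0.003, 0.015]]
contact_force: [-0.4, -0.1, -1.7]
grip_width: 0.503
settled 32.8 [0.5891 0.2605 0.0419] [ 0.0078 -0.0017 -1.    ]
settled 32.9 [0.5894 0.2604 0.0436] [ 0.0086 -0.0016 -1.    ]
33.0 [0.5897 0.2605 0.0442] [ 9.7e-03 -6.0e-04 -1.0e+00] -0.0017 [0.4 0.1 0. ]
```

View pics/o11.png

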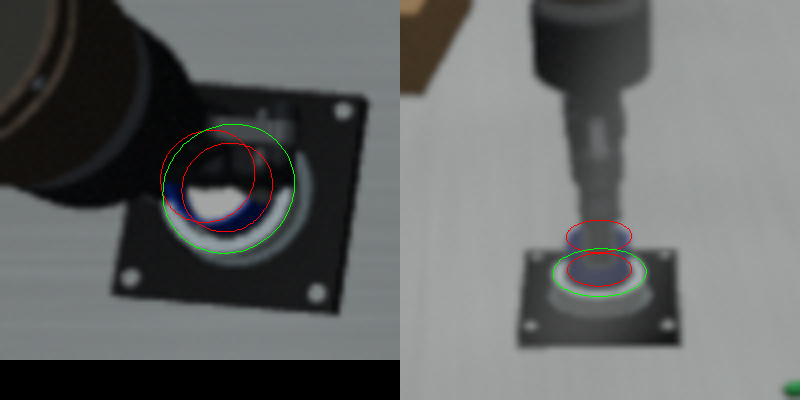

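Tilt is now about 0.01 rad and the held dish is concentric in both views. Lowering it in.

```bash
python3 -m creep '{"delta_pos":[[0.005,0.0005,0],[0.005,0,0],[0.004,0,0],[0.003,0,0],[0.002,0,0],[0,0,0],[0,0,0],[0,0,0]],"twist":[0.002,0,0,0,0,0,0,0],"claw":[0.2,0.2,0.2,0.2,0.2,0.2,0.2,0.2]}'; python3 st.py
```

```text
clock: 34.0
tcp_pos: [0.5909, 0.2617, 0.0285]
eef_rot: [[0.013, -0.001, 1.0], [0.001, 1.0, 0.001], [-1.0, 0.001, 0.013]]
contact_force: [-0.9, 0.2, 2.3]
grip_width: 0.501
settled 34.1 [0.5908 0.2617 0.0285] [ 1.300e-02  8.000e-04 -9.999e-01]
```

```bash
python3 -m creep '{"delta_pos":[[0,0,0],[0,0,0],[0,0,0],[-0.06,0,0],[-0.06,0,0],[0,-0.04,-0.03],[0,-0.05,-0.03],[0,-0.05,-0.03]],"twist":[0,0,0,0,0,0,0,0],"claw":[0.7,0.7,0.7,0.7,0.7,0.7,0.6,0.6]}'; python3 - <<'E'
from ov import *
zb=.011
ov('12',{'top':(150,240,70,170),'side':(70,170,215,315)},{c:[(ST[c],.022,zb+.026,RED),(ST[c],.032,.025,GRN)] for c in ST})
E
```

```text
clock: 35.1
tcp_pos: [0.4992, 0.1206, 0.1492]
eef_rot: [[0.013, -0.004, 1.0], [-0.001, 1.0, 0.004], [-1.0, -0.001, 0.013]]
contact_force: [0.7, 0.2, 0.0]
grip_width: 0.6
35.2 [0.4957 0.1174 0.1486] [ 0.0075 -0.003  -1.    ] 0.0003 [-0.4  0.1 -0.4]
```

View pics/o12.png

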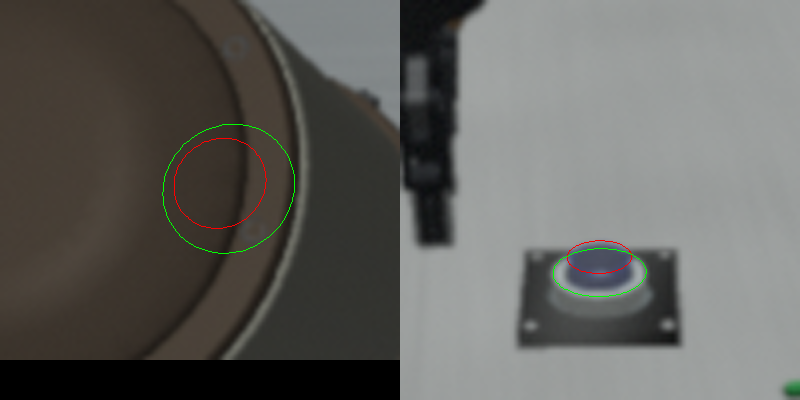

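Blue dish is seated, concentric and level. Next is the blue lid.

```bash
python3 -m creep '{"delta_pos":[[0,-0.05,-0.015],[0,-0.06,-0.015],[0,-0.06,-0.015],[0,-0.06,-0.015],[0,-0.05,-0.01],[0,-0.02,0],[0,0,0],[0.06,0,0]],"twist":[0,0,0,0,0,0,0,0],"claw":[0.5,0.5,0.45,0.45,0.45,0.45,0.45,0.45]}'; python3 st.py; python3 st.py
```

```text
clock: 36.2
tcp_pos: [0.4326, -0.1906, 0.0937]
eef_rot: [[0.028, -0.003, 1.0], [-0.005, 1.0, 0.003], [-1.0, -0.005, 0.028]]
contact_force: [1.3, 0.2, -1.2]
grip_width: 0.45
settled 36.3 [ 0.4235 -0.189   0.0861] [ 2.9e-03 -4.0e-04 -1.0e+00]
settled 36.4 [ 0.4278 -0.1898  0.0907] [ 0.0131 -0.0031 -0.9999]
```

```bash
python3 -m creep '{"delta_pos":[[0,-0.005,-0.009],[0,0,0],[0,0,0],[0,0,0],[0,0,0],[0,0,0],[0,0,0],[0.045,0,0]],"twist":[0,0,0,0,0,0,0,0],"claw":[0.45,0.45,0.45,0.45,0.45,0.45,0.45,0.45]}'; python3 st.py; python3 st.py; python3 - <<'E'
from ov import *
B={'top':(.4176,-.1943),'side':(.4196,-.1966)}
ov('13',{'top':(240,330,315,415),'side':(215,315,135,235)},{c:[(B[c],.025,.009,RED),(B[c],.008,.025,RED)] for c in B})
E
```

```text
clock: 37.4
tcp_pos: [0.4267, -0.1954, 0.0535]
eef_rot: [[0.034, -0.008, 0.999], [-0.006, 1.0, 0.008], [-0.999, -0.007, 0.034]]
contact_force: [0.2, -0.0, -0.7]
grip_width: 0.455
settled 37.5 [ 0.4201 -0.1945  0.0481] [ 0.0155 -0.0035 -0.9999]
settled 37.6 [ 0.423  -0.1951  0.0513] [ 0.0226 -0.0051 -0.9997]
37.7 [ 0.4242 -0.1952  0.0525] [ 0.0265 -0.0054 -0.9996] -0.0073 [0.2 0.  0.9]
```

View pics/o13.png

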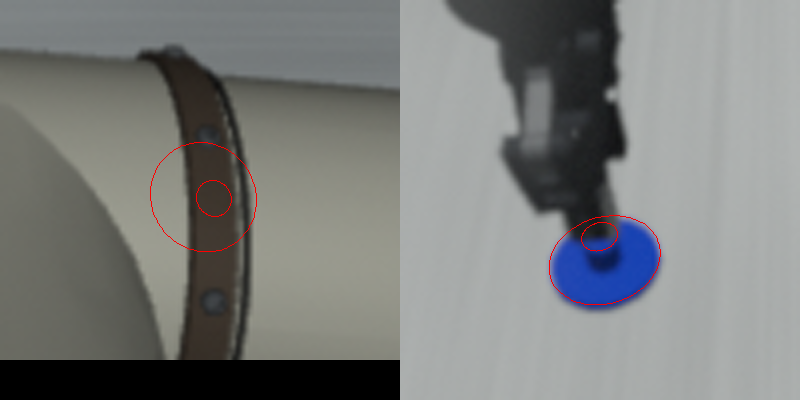

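```bash
python3 -m creep '{"delta_pos":[[-0.06,0,-0.004],[0,0,0],[0,0,0],[0,0,0],[0,0,0],[0,0,0],[0,0,0],[0.06,0,0]],"twist":[0.007,0,0,0,0,0,0,0],"claw":[0.45,0.45,0.45,0.45,0.45,0.45,0.45,0.45]}'; python3 st.py
python3 -m creep '{"delta_pos":[[0,0,0],[0,0,0],[0,0,0],[0,0,0],[0,0,0],[0,0,0],[0,0,0],[0.02,0,0]],"twist":[0,0,0,0,0,0,0,0],"claw":[0.45,0.45,0.45,0.45,0.45,0.45,0.45,0.45]}'; python3 st.py;python3 st.py
```

```text
clock: 38.7
tcp_pos: [0.4259, -0.196, 0.0586]
eef_rot: [[0.041, -0.002, 0.999], [-0.008, 1.0, 0.002], [-0.999, -0.008, 0.041]]
contact_force: [0.9, 0.7, -1.2]
grip_width: 0.449
settled 38.8 [ 0.4166 -0.1948  0.0507] [ 0.015  -0.004  -0.9999]
clock: 39.8
tcp_pos: [0.4221, -0.1957, 0.0377]
eef_rot: [[0.03, -0.001, 1.0], [-0.006, 1.0, 0.001], [-1.0, -0.006, 0.03]]
contact_force: [0.4, 0.4, -0.3]
grip_width: 0.446
settled 39.9 [ 0.4193 -0.1953  0.0353] [ 0.0216 -0.0053 -0.9998]
settled 40.0 [ 0.4205 -0.1955  0.0367] [ 0.0246 -0.006  -0.9997]
```

```bash
python3 -m creep '{"delta_pos":[[0.006,0,-0.002],[0.006,0,0],[0.006,0,0],[0.004,0,0],[0.001,0,0],[0,0,0],[0,0,0],[0,0,0]],"twist":[0,0,0,0,0,0,0,0],"claw":[0.45,0.45,0.45,0.45,0.45,0.45,0.45,0.45]}'; python3 - <<'E'
from ov import *
B={'top':(.4176,-.1943),'side':(.4196,-.1966)}
ov('14',{'side':(215,315,135,235)},{c:[(B[c],.025,.009,RED),(B[c],.008,.025,RED)] for c in B})
E
```

```text
clock: 41.0
tcp_pos: [0.4201, -0.1958, 0.0133]
eef_rot: [[0.027, -0.001, 1.0], [-0.006, 1.0, 0.001], [-1.0, -0.006, 0.027]]
contact_force: [0.3, -0.5, 0.2]
grip_width: 0.455
41.0 [ 0.4201 -0.1958  0.0133] [ 0.0272 -0.0064 -0.9996] -0.0013 [ 0.7 -0.2  0.1]
```

View pics/o14.png

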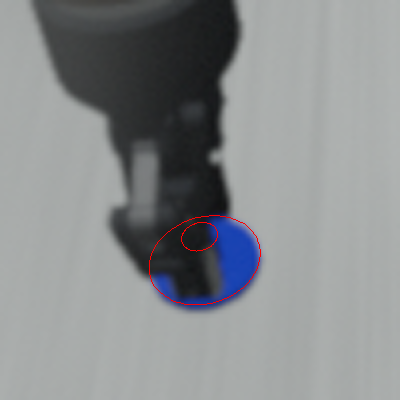

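```bash
python3 -m creep '{"delta_pos":[[0,0,0],[0,0,0],[0,0,0],[0,0,0],[-0.02,0,0],[-0.06,0,0],[-0.06,0,0],[0,0.02,0]],"twist":[0,0,0,0,0,0,0,0],"claw":[0.05,0.05,0.05,0.05,0.05,0.05,0.05,0.05]}' 25; python3 - <<'E'
from ov import *
ov('15',{'side':(160,310,120,270)},{'side':[]})
E
```

```text
clock: 42.05
tcp_pos: [0.4162, -0.1752, 0.1567]
eef_rot: [[0.025, 0.0, 1.0], [-0.006, 1.0, -0.0], [-1.0, -0.006, 0.025]]
contact_force: [-0.8, 0.6, -0.2]
grip_width: 0.166
42.1 [ 0.4141 -0.1732  0.1546] [ 0.0196 -0.0044 -0.9998] -0.0005 [-0.2  2.4 -0.7]
```

View pics/o15.png

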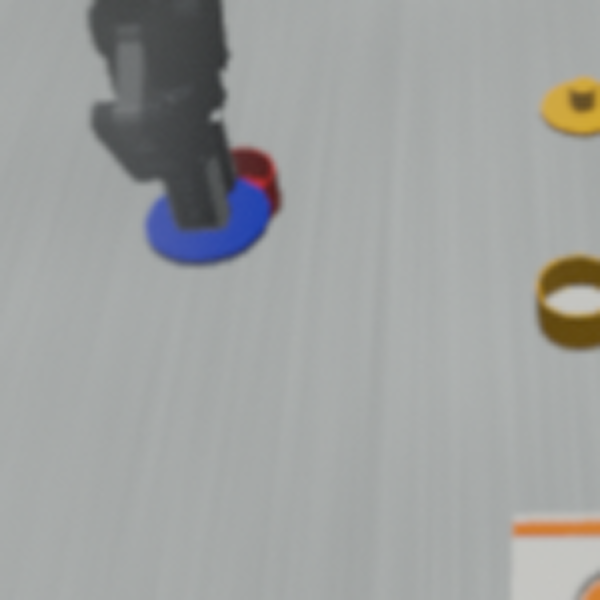

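```bash
python3 -m creep '{"delta_pos":[[0,0.06,0.025],[0,0.06,0.025],[0,0.06,0.025],[0,0.06,0.025],[0,0.06,0.025],[0,0.06,0.025],[0,0.03,0.01],[0.05,0,0]],"twist":[0,0,0,0,0,0,0,0],"claw":[0.05,0.05,0.05,0.05,0.05,0.05,0.05,0.05]}'; python3 st.py;python3 st.py
```

```text
clock: 43.1
tcp_pos: [0.5724, 0.2096, 0.1041]
eef_rot: [[0.022, 0.001, 1.0], [-0.002, 1.0, -0.001], [-1.0, -0.002, 0.022]]
contact_force: [0.6, 0.3, -1.2]
grip_width: 0.167
settled 43.2 [0.5648 0.2039 0.0955] [ 0.0016 -0.0135 -0.9999]
settled 43.3 [0.5685 0.2047 0.1011] [ 0.0116 -0.0096 -0.9999]
```

```bash
python3 -m creep '{"delta_pos":[[0,0.028,0.01],[0,0.024,0.008],[0,0,0],[0,0,0],[0,0,0],[0,0,0],[0,0,0],[0.03,0,0]],"twist":[0,0,0,0,0,0,0,0],"claw":[0.05,0.05,0.05,0.05,0.05,0.05,0.05,0.05]}'; python3 st.py; python3 st.py;python3 - <<'E'
from ov import *
z=state()['tcp_pos'][2];zb=z-.0133
ov('16',{'top':(150,240,70,170),'side':(70,170,215,315)},{c:[(ST[c],.025,zb+.009,RED),(ST[c],.022,.037,GRN)] for c in ST})
E
```

```text
clock: 44.3
tcp_pos: [0.593, 0.2552, 0.0839]
eef_rot: [[0.029, 0.008, 1.0], [-0.001, 1.0, -0.008], [-1.0, -0.0, 0.029]]
contact_force: [-0.0, 0.1, -0.5]
grip_width: 0.167
settled 44.4 [0.589  0.2527 0.0782] [ 0.0167 -0.0075 -0.9998]
settled 44.5 [0.5911 0.2539 0.0813] [ 0.0222 -0.0051 -0.9997]
44.6 [0.5919 0.2545 0.0825] [ 0.0245 -0.0034 -0.9997] 0.0081 [-0.1  0.9  0.9]
```

View pics/o16.png

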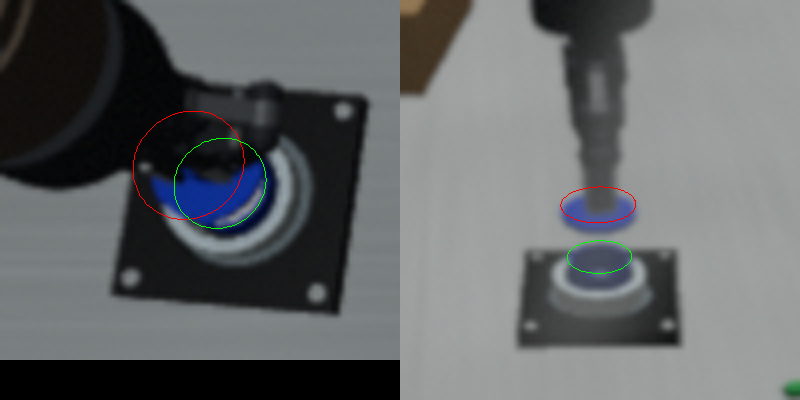

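```bash
python3 -m creep '{"delta_pos":[[0,0.007,-0.002],[0,0,0],[0,0,0],[0,0,0],[0,0,0],[0,0,0],[0,0,0],[0.02,0,0]],"twist":[-0.008,0,0,0,0,0,0,0],"claw":[0.05,0.05,0.05,0.05,0.05,0.05,0.05,0.05]}'; python3 st.py; python3 st.py;python3 - <<'E'
from ov import *
z=state()['tcp_pos'][2];zb=z-.0133
ov('17',{'top':(150,240,70,170),'side':(70,170,215,315)},{c:[(ST[c],.025,zb+.009,RED),(ST[c],.022,.037,GRN)] for c in ST})
E
```

```text
clock: 45.6
tcp_pos: [0.5926, 0.2637, 0.0665]
eef_rot: [[0.032, -0.001, 0.999], [0.001, 1.0, 0.001], [-0.999, 0.001, 0.032]]
contact_force: [0.0, -0.1, -1.0]
grip_width: 0.164
settled 45.7 [0.5899 0.2619 0.0628] [ 0.0239 -0.0035 -0.9997]
settled 45.8 [0.5913 0.2628 0.0648] [ 0.0274 -0.0018 -0.9996]
45.9 [0.5918 0.2632 0.0657] [ 2.900e-02 -6.000e-04 -9.996e-01] -0.0013 [ 0.4 -0.5  1. ]
```

View pics/o17.png

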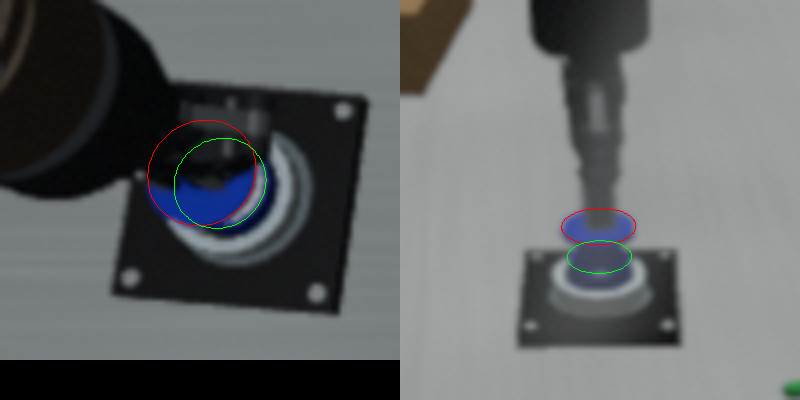

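```bash
python3 -m creep '{"delta_pos":[[0.006,0,-0.001],[0.005,0,-0.0005],[0.005,0,0],[0.003,0,0],[0.002,0,0],[0.001,0,0],[0,0,0],[0,0,0]],"twist":[0,0,0,0,0,0,0,0],"claw":[0.05,0.05,0.05,0.05,0.05,0.05,0.05,0.05]}'; python3 st.py
```

```text
clock: 46.9
tcp_pos: [0.5917, 0.2638, 0.0458]
eef_rot: [[0.032, -0.002, 0.999], [0.0, 1.0, 0.002], [-0.999, 0.0, 0.032]]
contact_force: [-0.3, 0.4, -0.2]
grip_width: 0.168
settled 47.0 [0.5917 0.2638 0.0457] [ 3.170e-02  3.000e-04 -9.995e-01]
```

Nearly seated (expected 0.0453). One more millimetre, then release.

```bash
python3 -m creep '{"delta_pos":[[0.001,0,0],[0.001,0,0],[0,0,0],[0,0,0],[0,0,0],[0,0,0],[-0.06,0,0],[-0.06,0,0]],"twist":[0,0,0,0,0,0,0,0],"claw":[0.05,0.05,0.05,0.4,0.45,0.45,0.45,0.45]}'; python3 - <<'E'
from ov import *
zb=.032
ov('18',{'top':(150,240,70,170),'side':(70,170,215,315)},{c:[(ST[c],.025,zb+.009,RED),(ST[c],.022,.037,GRN)] for c in ST})
E
```

```text
clock: 48.0
tcp_pos: [0.5854, 0.262, 0.1606]
eef_rot: [[0.02, -0.002, 1.0], [-0.009, 1.0, 0.002], [-1.0, -0.009, 0.02]]
contact_force: [1.4, 1.0, 1.0]
grip_width: 0.451
48.1 [0.5893 0.2643 0.1677] [ 3.380e-02 -1.000e-04 -9.994e-01] -0.0033 [0.1 0.1 0.3]
```

View pics/o18.png

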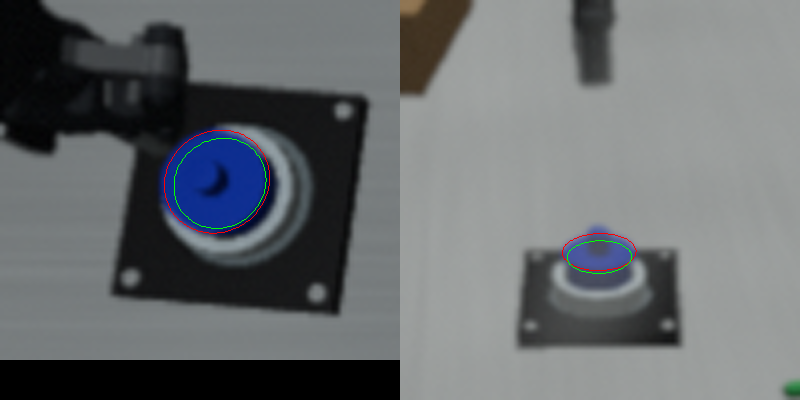

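Blue lid is seated flat and concentric in both views. Next is the yellow dish at (0.568, -0.097).

```bash
python3 -m creep '{"delta_pos":[[0,-0.06,-0.004],[0,-0.06,-0.004],[0,-0.06,-0.004],[0,-0.06,-0.004],[0,-0.06,-0.004],[0,-0.04,0],[0,0,0],[0.06,0,0]],"twist":[0,0,0,0,0,0,0,0],"claw":[0.5,0.6,0.75,0.75,0.75,0.75,0.75,0.75]}'; python3 st.py; python3 st.py
```

```text
clock: 49.1
tcp_pos: [0.5779, -0.0838, 0.111]
eef_rot: [[0.053, -0.006, 0.999], [0.003, 1.0, 0.006], [-0.999, 0.003, 0.053]]
contact_force: [0.6, -0.0, -1.0]
grip_width: 0.746
settled 49.2 [ 0.5688 -0.0836  0.101 ] [ 0.0263  0.0031 -0.9996]
settled 49.3 [ 0.5735 -0.0834  0.1067] [ 0.0377  0.002  -0.9993]
```

```bash
python3 -m creep '{"delta_pos":[[-0.06,-0.013,-0.005],[0,0,0],[0,0,0],[0,0,0],[0,0,0],[0,0,0],[0,0,0],[0.06,0,0]],"twist":[0,0,0,0,0,0,0,0],"claw":[0.75,0.75,0.75,0.75,0.75,0.75,0.75,0.75]}'; python3 st.py; 
python3 -m creep '{"delta_pos":[[-0.06,0,0],[0,0,0],[0,0,0],[0,0,0],[0,0,0],[0,0,0],[0,0,0],[0.06,0,0]],"twist":[0.006,0,0,0,0,0,0,0],"claw":[0.75,0.75,0.75,0.75,0.75,0.75,0.75,0.75]}'; python3 st.py
python3 -m creep '{"delta_pos":[[-0.03,0,0],[0,0,0],[0,0,0],[0,0,0],[0,0,0],[0,0,0],[0,0,0],[0.06,0,0]],"twist":[0,0,0,0,0,0,0,0],"claw":[0.75,0.75,0.75,0.75,0.75,0.75,0.75,0.75]}'; python3 st.py
```

```text
clock: 50.3
tcp_pos: [0.5773, -0.0939, 0.1192]
eef_rot: [[0.061, -0.016, 0.998], [0.001, 1.0, 0.016], [-0.998, -0.0, 0.061]]
contact_force: [0.9, 0.2, -1.4]
grip_width: 0.753
settled 50.4 [ 0.5682 -0.0941  0.1091] [ 0.0344  0.001  -0.9994]
clock: 51.4
tcp_pos: [0.5722, -0.0949, 0.1163]
eef_rot: [[0.044, -0.009, 0.999], [-0.002, 1.0, 0.009], [-0.999, -0.002, 0.044]]
contact_force: [0.4, 0.7, -1.7]
grip_width: 0.751
settled 51.5 [ 0.5631 -0.0951  0.1064] [ 0.0174 -0.0014 -0.9998]
clock: 52.5
tcp_pos: [0.5681, -0.0955, 0.0828]
eef_rot: [[0.028, -0.008, 1.0], [-0.003, 1.0, 0.009], [-1.0, -0.003, 0.028]]
contact_force: [0.6, -0.2, -1.1]
grip_width: 0.752
settled 52.6 [ 0.5587 -0.0958  0.0732] [ 0.002  -0.0031 -1.    ]
```

```bash
python3 -m creep '{"delta_pos":[[0,-0.001,0.004],[0,0,0],[0,0,0],[0,0,0],[0,0,0],[0,0,0],[0,0,0],[0.04,0,0]],"twist":[0.008,0,0,0,0,0,0,0],"claw":[0.75,0.75,0.75,0.75,0.75,0.75,0.75,0.75]}'; python3 st.py; python3 st.py;python3 - <<'E'
from ov import *
B={'top':(.5675,-.0965),'side':(.5683,-.0978)}
ov('19',{'top':(170,250,260,360),'side':(180,280,215,315)},{c:[(B[c],.022,.026,RED),(B[c],.022,0,RED)] for c in B})
E
```

```text
clock: 53.6
tcp_pos: [0.5703, -0.0969, 0.0423]
eef_rot: [[0.021, 0.001, 1.0], [-0.003, 1.0, -0.001], [-1.0, -0.003, 0.021]]
contact_force: [0.2, -1.1, -0.7]
grip_width: 0.75
settled 53.7 [ 0.564  -0.0972  0.0362] [ 0.0034 -0.0037 -1.    ]
settled 53.8 [ 0.567  -0.0972  0.0396] [ 0.0104 -0.0043 -0.9999]
53.9 [ 0.5682 -0.0971  0.0409] [ 0.0139 -0.0039 -0.9999] 0.001 [ 0.1 -0.   0.5]
```

View pics/o19.png

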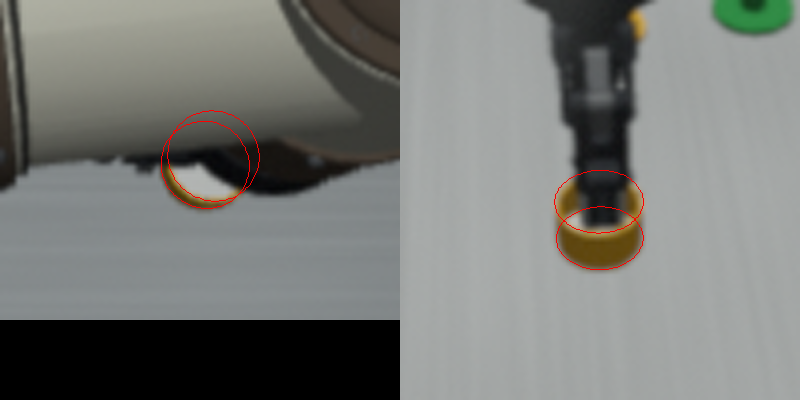

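```bash
python3 - <<'E'
from ov import *
import shutil
shutil.copy('pics/top0.png','pics/topz.png');shutil.copy('pics/side0.png','pics/sidez.png')
B={'top':(.5635,-.0955),'side':(.5683,-.0978)}
ov('z',{'top':(185,235,285,335),'side':(210,260,240,290)},{c:[(B[c],.022,.026,RED),(B[c],.022,0,GRN)] for c in B},S=8,new=False)
E
```

```text
53.9 [ 0.5682 -0.0971  0.0409] [ 0.0139 -0.0039 -0.9999] 0.001 [ 0.1 -0.   0.5]
```

View pics/oz.png

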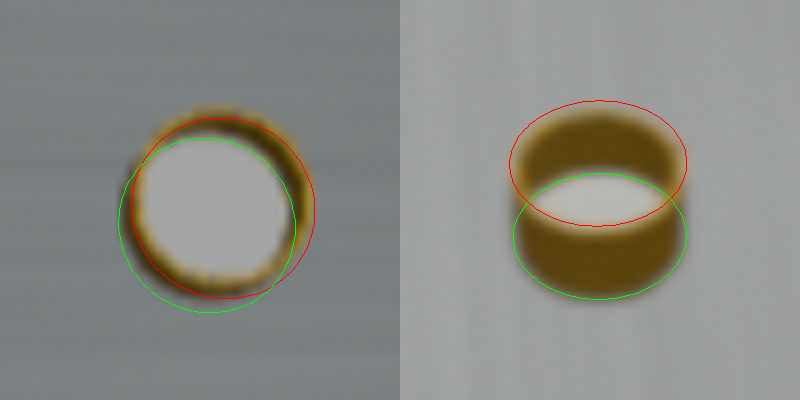

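The first top fit for the yellow dish had not converged; the corrected position is x ≈ 0.567. Descending and gripping.

```bash
python3 -m creep '{"delta_pos":[[0.008,0,-0.002],[0.008,0,0],[0.007,0,0],[0.004,0,-0.001],[0.001,0,0],[0,0,0],[0,0,0],[0,0,0]],"twist":[0,0,0,0,0,0,0,0],"claw":[0.75,0.75,0.75,0.75,0.75,0.75,0.75,0.75]}'; python3 st.py
```

```text
clock: 54.9
tcp_pos: [0.5671, -0.0971, 0.0135]
eef_rot: [[0.019, 0.001, 1.0], [-0.004, 1.0, -0.001], [-1.0, -0.004, 0.019]]
contact_force: [0.2, -0.7, 0.0]
grip_width: 0.747
settled 55.0 [ 0.5671 -0.0971  0.0135] [ 0.0186 -0.0037 -0.9998]
```

```bash
python3 -m creep '{"delta_pos":[[0,0,0],[0,0,0],[0,0,0],[0,0,0],[0,0,0],[-0.06,0,0],[-0.05,0,0],[0,-0.02,0]],"twist":[0,0,0,0,0,0,0,0],"claw":[0.2,0.2,0.2,0.2,0.2,0.2,0.2,0.2]}' 25; python3 - <<'E'
from ov import *
ov('20',{'side':(120,320,200,400)},{'side':[]},S=3)
E
```

```text
clock: 56.0
tcp_pos: [0.5648, -0.1164, 0.1249]
eef_rot: [[0.015, -0.001, 1.0], [-0.004, 1.0, 0.001], [-1.0, -0.004, 0.015]]
contact_force: [0.4, 0.7, -0.9]
grip_width: 0.5
56.0 [ 0.5629 -0.1186  0.1226] [ 0.0099 -0.0046 -0.9999] 0.0017 [ 0.7 -2.5 -0.3]
```

View pics/o20.png

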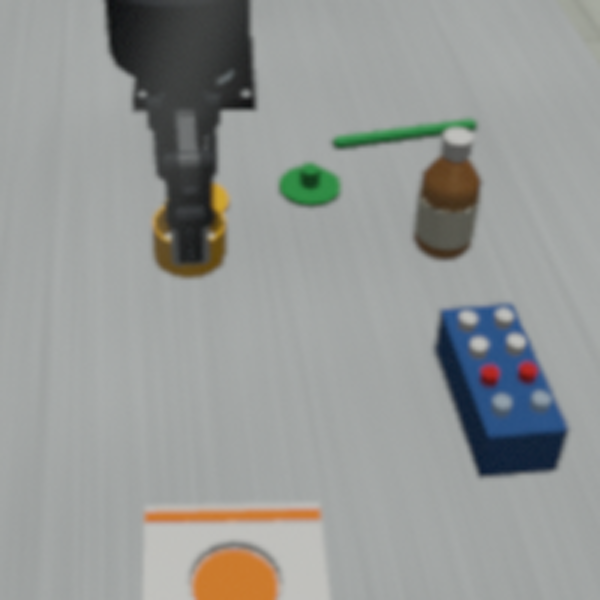

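```bash
python3 -m creep '{"delta_pos":[[0,-0.04,0.006],[0,-0.05,0.006],[0,-0.05,0.003],[0,-0.02,0],[0,0,0],[0,0,0],[0,0,0],[0.05,0,0]],"twist":[0,0,0,0,0,0,0,0],"claw":[0.2,0.2,0.2,0.2,0.2,0.2,0.2,0.2]}'; python3 st.py; python3 st.py; python3 - <<'E'
from ov import *
z=state()['tcp_pos'][2];zb=z-.0135
ov('21',{'top':(160,250,350,450),'side':(230,350,215,335)},{c:[(WB[c],.022,zb+.026,RED),(WB[c],.022,zb,RED),(WB[c],.025,.02,GRN)] for c in WB},S=3.5)
E
```

```text
clock: 57.05
tcp_pos: [0.5764, -0.2813, 0.068]
eef_rot: [[0.006, -0.0, 1.0], [-0.002, 1.0, 0.0], [-1.0, -0.002, 0.006]]
contact_force: [0.2, 0.3, -1.9]
grip_width: 0.5
settled 57.15 [ 0.5686 -0.2788  0.059 ] [-0.0158  0.0053 -0.9999]
settled 57.25 [ 0.5724 -0.2808  0.0639] [-6.8e-03  9.0e-04 -1.0e+00]
57.4 [ 0.5739 -0.2814  0.0659] [-2.2e-03 -2.0e-04 -1.0e+00] 0.0013 [-1.1 -0.4  0.6]
```

View pics/o21.png

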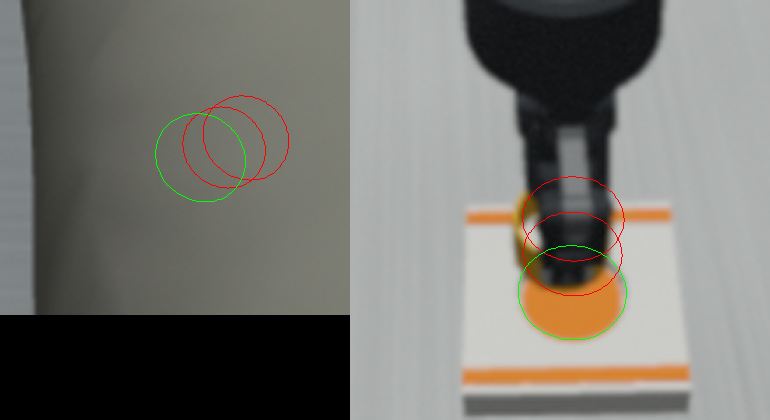

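```bash
python3 -m creep '{"delta_pos":[[0,-0.001,0.003],[0,0,0],[0,0,0],[0,0,0],[0,0,0],[0,0,0],[0,0,0],[0.02,0,0]],"twist":[0,0,0,0,0,0,0,0],"claw":[0.2,0.2,0.2,0.2,0.2,0.2,0.2,0.2]}'; python3 st.py; python3 st.py; python3 - <<'E'
from ov import *
z=state()['tcp_pos'][2];zb=z-.0135
ov('22',{'top':(160,250,350,450),'side':(230,350,215,335)},{c:[(WB[c],.022,zb+.026,RED),(WB[c],.022,zb,RED),(WB[c],.025,.02,GRN)] for c in WB},S=3.5)
E
```

```text
clock: 58.35
tcp_pos: [0.5807, -0.2836, 0.0517]
eef_rot: [[0.009, 0.001, 1.0], [-0.004, 1.0, -0.001], [-1.0, -0.004, 0.009]]
contact_force: [-0.5, -0.3, -1.0]
grip_width: 0.494
settled 58.45 [ 0.5776 -0.2826  0.048 ] [ 3.e-04 -6.e-04 -1.e+00]
settled 58.55 [ 0.5791 -0.2832  0.05  ] [ 0.0038 -0.0023 -1.    ]
58.6 [ 0.5798 -0.2833  0.0509] [ 0.0058 -0.0028 -1.    ] 0.0007 [-0.7  0.4 -1. ]
```

View pics/o22.png

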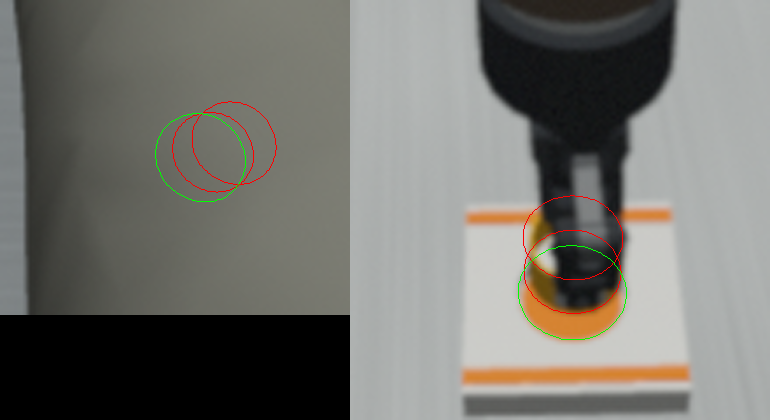

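```bash
python3 -m creep '{"delta_pos":[[0.006,0.0005,-0.002],[0.006,0,0],[0.005,0,0],[0.003,0,0],[0.002,0,0],[0.001,0,0],[0.001,0,0],[0,0,0]],"twist":[0,0,0,0,0,0,0,0],"claw":[0.2,0.2,0.2,0.2,0.2,0.2,0.2,0.2]}'; python3 st.py; python3 - <<'E'
from ov import *
z=state()['tcp_pos'][2];zb=.014
ov('23',{'side':(230,350,215,335)},{c:[(WB[c],.022,zb+.026,RED),(WB[c],.022,zb,RED),(WB[c],.025,.02,GRN)] for c in WB},S=4)
E
```

```text
clock: 59.65
tcp_pos: [0.5786, -0.2831, 0.0282]
eef_rot: [[0.008, 0.0, 1.0], [-0.004, 1.0, 0.0], [-1.0, -0.004, 0.008]]
contact_force: [0.2, -0.0, -0.1]
grip_width: 0.495
settled 59.75 [ 0.5785 -0.2831  0.028 ] [ 0.0076 -0.0037 -1.    ]
59.8 [ 0.5784 -0.2831  0.028 ] [ 0.0074 -0.0038 -1.    ] -0.0 [-0.4  0.7  1.3]
```

View pics/o23.png

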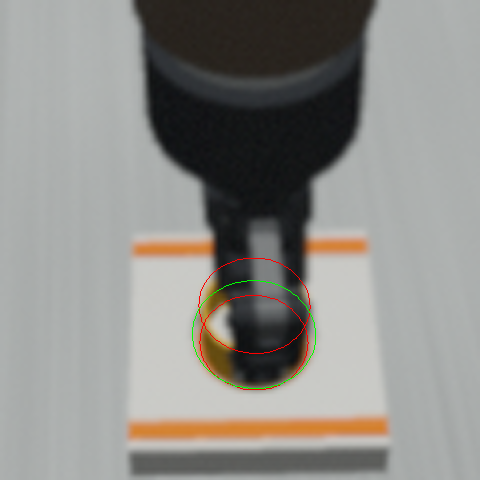

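Dish is in the recess (TCP 0.028; it would stop at 0.0335 on the block's top). A slight push, then release and rise.

```bash
python3 -m creep '{"delta_pos":[[0.001,0,0],[0.0,0,0],[0,0,0],[0,0,0],[0,0,0],[-0.06,0,0],[-0.06,0,0],[0,0.05,0]],"twist":[0,0,0,0,0,0,0,0],"claw":[0.2,0.2,0.65,0.7,0.7,0.7,0.7,0.6]}'; python3 - <<'E'
from ov import *
zb=.014
ov('24',{'top':(160,250,350,450),'side':(230,350,215,335)},{c:[(WB[c],.022,zb+.026,RED),(WB[c],.025,.02,GRN)] for c in WB},S=3.5)
E
```

```text
clock: 60.8
tcp_pos: [0.5778, -0.2343, 0.1484]
eef_rot: [[0.005, 0.004, 1.0], [-0.003, 1.0, -0.004], [-1.0, -0.003, 0.005]]
contact_force: [0.4, 1.1, -0.9]
grip_width: 0.602
60.9 [ 0.5749 -0.229   0.1445] [-4.2e-03  6.0e-04 -1.0e+00] -0.0024 [-0.3  0.4  0.2]
```

View pics/o24.png

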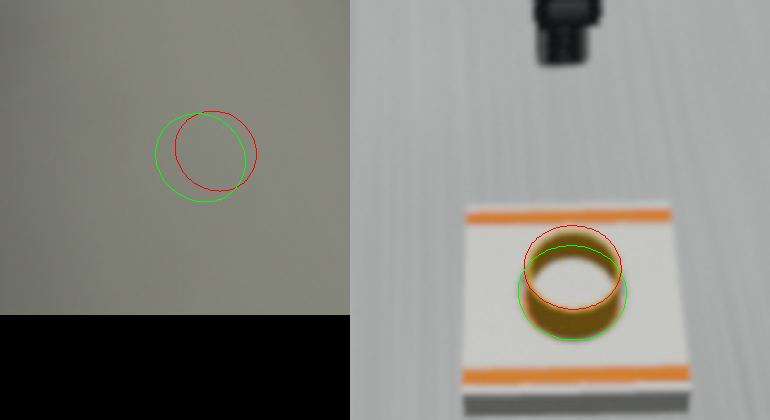

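```bash
python3 - <<'E'
from loc import *
z=np.load('side24.npz');W=world('side',z['d']);im=z['im']
M=mask(im,'yellow');
r=np.hypot(W[...,0]-.5785,W[...,1]+.284)
hs=W[...,2]
sel=(r<.026)&(r>.017)&(hs>.034)&(hs<.05)
P=W[sel];print(len(P))
for a in range(0,360,45):
    t=np.degrees(np.arctan2(P[:,1]+.284,P[:,0]-.5785))%360
    q=P[(abs((t-a+180)%360-180)<22)];print(a,len(q),np.round(np.percentile(q[:,2],[50,90]),4) if len(q)>3 else '')
b=W[(abs(W[...,0]-.5785)<.045)&(abs(W[...,1]+.283)<.048)&(r>.032)];print('block top',np.median(b[:,2]))
from scipy.optimize import least_squares
f=least_squares(lambda p:np.hypot(P[:,0]-p[0],P[:,1]-p[1])-.021,[.5785,-.284]);print(f.x)
E
```

```text
177
0 15 [0.0383 0.04  ]
45 26 [0.0374 0.0392]
90 25 [0.0377 0.0399]
135 19 [0.0383 0.04  ]
180 15 [0.0386 0.0394]
225 20 [0.0372 0.0392]
270 31 [0.0371 0.0394]
315 23 [0.0382 0.0394]
block top 0.35680349428120817
[ 0.57994589 -0.28453277]
```

Yellow dish rim is level all round (0.039–0.040, expected 0.040). Now the yellow lid at (0.580, 0.068).

```bash
python3 -m creep '{"delta_pos":[[0,0.04,0],[0,0.06,0],[0,0.06,0.002],[0,0.06,0.002],[0,0.05,0],[0,0.02,0],[0,0,0],[0.06,0,0]],"twist":[0,0,0,0,0,0,0,0],"claw":[0.45,0.45,0.45,0.45,0.45,0.45,0.45,0.45]}'; python3 st.py; python3 st.py; python3 st.py
```

```text
clock: 61.9
tcp_pos: [0.5819, 0.0682, 0.0852]
eef_rot: [[0.004, -0.002, 1.0], [0.002, 1.0, 0.002], [-1.0, 0.002, 0.004]]
contact_force: [1.1, 0.2, -1.2]
grip_width: 0.448
settled 62.0 [0.5727 0.065  0.0755] [-0.0216 -0.0047 -0.9998]
settled 62.1 [0.5775 0.0661 0.0812] [-0.01   -0.0028 -0.9999]
settled 62.2 [0.5791 0.0671 0.0834] [-4.7e-03 -7.0e-04 -1.0e+00]
```

```bash
python3 -m creep '{"delta_pos":[[0.015,0.001,0],[0.015,0,0],[0.01,0,0],[0,0,0],[0,0,0],[0,0,0],[0,0,0],[0,0,0]],"twist":[0,0,0,0,0,0,0,0],"claw":[0.45,0.45,0.45,0.45,0.45,0.45,0.45,0.45]}'; python3 - <<'E'
from ov import *
B={'top':(.5786,.0702),'side':(.5809,.0664)}
ov('25',{'top':(160,250,180,280),'side':(120,220,215,315)},{c:[(B[c],.025,.009,RED),(B[c],.008,.025,RED)] for c in B})
E
```

```text
clock: 63.2
tcp_pos: [0.5817, 0.0684, 0.0449]
eef_rot: [[0.003, -0.001, 1.0], [0.002, 1.0, 0.001], [-1.0, 0.002, 0.003]]
contact_force: [-0.5, 0.1, -0.1]
grip_width: 0.45
63.3 [0.5816 0.0684 0.0449] [ 0.0026  0.0016 -1.    ] -0.001 [ 0.5 -0.1 -0.6]
```

View pics/o25.png

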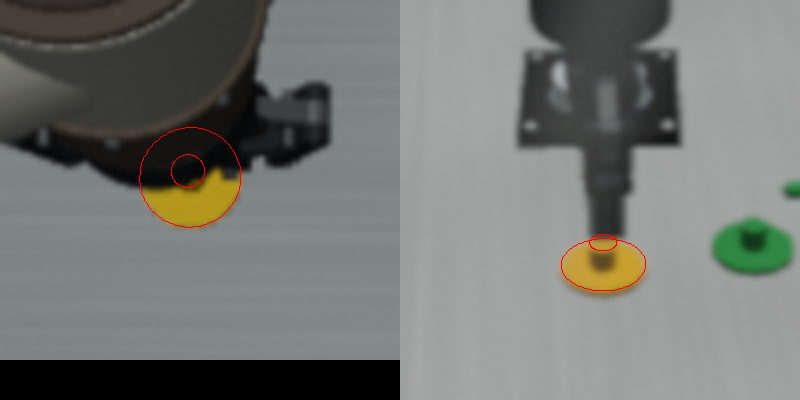

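The yellow lid (side crop (603,265)) is under the fingers. Descending.

```bash
python3 -m creep '{"delta_pos":[[0.009,0,-0.0015],[0.009,0,0],[0.007,0,0],[0.004,0,0],[0.002,0,0],[0,0,0],[0,0,0],[0,0,0]],"twist":[0,0,0,0,0,0,0,0],"claw":[0.45,0.45,0.45,0.45,0.45,0.45,0.45,0.45]}'
```

```text
clock: 64.3
tcp_pos: [0.58, 0.0684, 0.0114]
eef_rot: [[0.002, -0.001, 1.0], [0.001, 1.0, 0.001], [-1.0, 0.001, 0.002]]
contact_force: [-0.4, -0.1, 1.0]
grip_width: 0.447
```

```bash
python3 -m creep '{"delta_pos":[[-0.0015,0,0],[0,0,0],[0,0,0],[0,0,0],[0,0,0],[0,0,0],[-0.06,0,0],[-0.06,0,0]],"twist":[0,0,0,0,0,0,0,0],"claw":[0.45,0.05,0.05,0.05,0.05,0.05,0.05,0.05]}' 25;python3 - <<'E'
from ov import *
ov('26',{'side':(70,220,195,345)},{'side':[]})
E
```

```text
clock: 65.3
tcp_pos: [0.5767, 0.0672, 0.1299]
eef_rot: [[-0.011, -0.0, 1.0], [-0.003, 1.0, 0.0], [-1.0, -0.003, -0.011]]
contact_force: [1.2, 0.4, -0.5]
grip_width: 0.168
65.3 [0.5814 0.0682 0.139 ] [ 4.5e-03 -1.0e-04 -1.0e+00] -0.0024 [1.1 0.4 5.8]
```

View pics/o26.png

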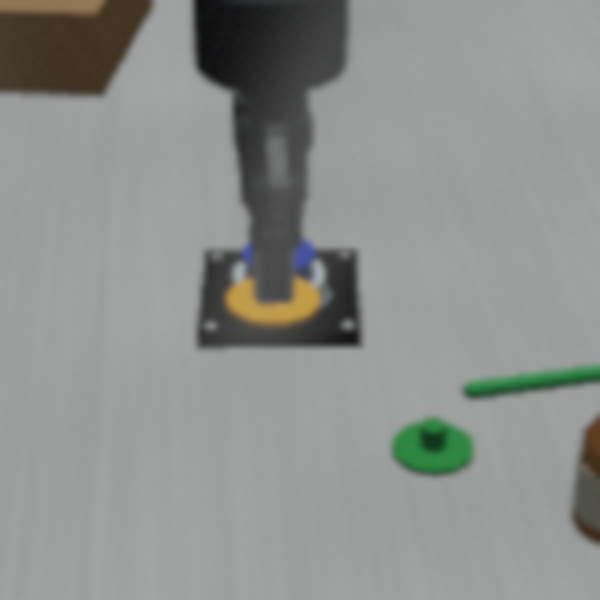

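```bash
python3 -m creep '{"delta_pos":[[0,-0.05,0],[0,-0.06,0],[0,-0.06,0],[0,-0.06,0],[0,-0.06,0],[0,-0.04,0],[0,-0.01,0],[0.03,0,0]],"twist":[0,0,0,0,0,0,0,0],"claw":[0.05,0.05,0.05,0.05,0.05,0.05,0.05,0.05]}'; python3 st.py; python3 st.py; python3 st.py
```

```text
clock: 66.35
tcp_pos: [0.587, -0.281, 0.1123]
eef_rot: [[0.019, -0.006, 1.0], [0.001, 1.0, 0.006], [-1.0, 0.001, 0.019]]
contact_force: [-0.8, -0.2, -0.7]
grip_width: 0.169
settled 66.45 [ 0.5828 -0.2785  0.1066] [ 0.0058  0.0057 -1.    ]
settled 66.55 [ 0.5853 -0.279   0.1101] [ 0.0118  0.0027 -0.9999]
settled 66.65 [ 0.5864 -0.2792  0.1117] [ 0.015   0.0019 -0.9999]
```

```bash
python3 -m creep '{"delta_pos":[[0,-0.0045,-0.007],[0,0,0],[0,0,0],[0,0,0],[0,0,0],[0,0,0],[0,0,0],[0.035,0,0]],"twist":[0.005,0,0,0,0,0,0,0],"claw":[0.05,0.05,0.05,0.05,0.05,0.05,0.05,0.05]}'; python3 st.py; python3 st.py;  python3 - <<'E'
from ov import *
z=state()['tcp_pos'][2];zb=z-.0128
D=(.5799,-.2845)
ov('27',{'side':(220,340,215,335)},{'side':[(D,.025,zb+.009,RED),(D,.022,.040,GRN)]},S=4)
E
```

```text
clock: 67.65
tcp_pos: [0.5836, -0.2841, 0.0823]
eef_rot: [[0.027, -0.006, 1.0], [-0.002, 1.0, 0.006], [-1.0, -0.002, 0.027]]
contact_force: [0.0, 0.4, 0.3]
grip_width: 0.169
settled 67.75 [ 0.5783 -0.2824  0.0757] [ 0.012   0.0035 -0.9999]
settled 67.85 [ 0.5809 -0.2835  0.0793] [ 1.810e-02  5.000e-04 -9.998e-01]
67.9 [ 0.5816 -0.2836  0.0803] [ 2.020e-02 -1.000e-04 -9.998e-01] -0.0055 [0.7 1.  0.2]
```

View pics/o27.png

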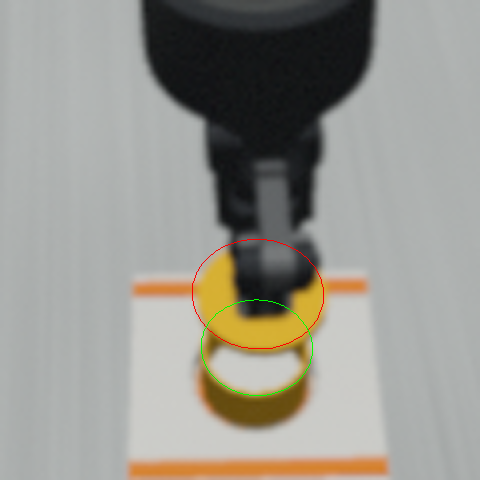

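```bash
python3 -m creep '{"delta_pos":[[0.006,0,-0.0025],[0.006,0,-0.0005],[0.006,0,0],[0.004,0,0],[0.002,0,0],[0,0,0],[0,0,0],[0,0,0]],"twist":[0.005,0,0,0,0,0,0,0],"claw":[0.05,0.05,0.05,0.05,0.05,0.05,0.05,0.05]}'; python3 - <<'E'
from ov import *
z=state()['tcp_pos'][2];zb=z-.0128
D=(.579,-.2845)
ov('28',{'side':(220,340,215,335)},{'side':[(D,.025,zb+.009,RED),(D,.022,.040,GRN)]},S=4)
E
```

```text
clock: 68.9
tcp_pos: [0.5808, -0.2843, 0.0578]
eef_rot: [[0.025, -0.001, 1.0], [-0.002, 1.0, 0.001], [-1.0, -0.002, 0.025]]
contact_force: [-0.3, -0.2, -0.3]
grip_width: 0.172
69.0 [ 0.5808 -0.2843  0.0578] [ 0.0254 -0.0018 -0.9997] -0.0006 [ 0.9 -0.7  0.2]
```

View pics/o28.png

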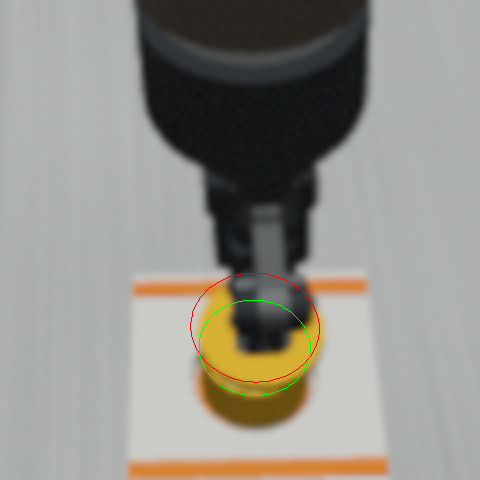

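```bash
python3 -m creep '{"delta_pos":[[0,0.0005,-0.0015],[0.004,0,0],[0.003,0,0],[0.002,0,0],[0.001,0,0],[0.001,0,0],[0,0,0],[0,0,0]],"twist":[0,0,0,0,0,0,0,0],"claw":[0.05,0.05,0.05,0.05,0.05,0.05,0.05,0.05]}'; python3 st.py
```

```text
clock: 69.95
tcp_pos: [0.5799, -0.2839, 0.0486]
eef_rot: [[0.026, -0.002, 1.0], [-0.003, 1.0, 0.002], [-1.0, -0.003, 0.026]]
contact_force: [-0.1, -0.4, 0.8]
grip_width: 0.17
settled 70.05 [ 0.5799 -0.2839  0.0486] [ 0.0263 -0.0028 -0.9997]
```

```bash
python3 -m creep '{"delta_pos":[[0.0015,0,0],[0.001,0,0],[0,0,0],[0,0,0],[0,0,0],[0,0,0],[0,0,0],[0,0,0]],"twist":[0,0,0,0,0,0,0,0],"claw":[0.05,0.05,0.05,0.05,0.05,0.05,0.05,0.05]}'; python3 st.py
```

```text
clock: 71.05
tcp_pos: [0.58, -0.2839, 0.0485]
eef_rot: [[0.026, -0.003, 1.0], [-0.003, 1.0, 0.003], [-1.0, -0.003, 0.026]]
contact_force: [-0.5, 0.4, 1.9]
grip_width: 0.167
settled 71.15 [ 0.58   -0.2839  0.0485] [ 0.0258 -0.0034 -0.9997]
```

Contact at the expected height. Releasing and withdrawing so both sets can be seen.

```bash
python3 -m creep '{"delta_pos":[[0,0,0],[0,0,0],[0,0,0],[-0.05,0,0],[-0.06,0,0],[-0.05,0.04,-0.05],[-0.02,0.06,-0.05],[0,0.05,-0.05]],"twist":[0,0,0,0,0,0,0,0],"claw":[0.4,0.45,0.45,0.45,0.45,0.45,0.45,0.45]}'; python3 - <<'E'
from ov import *
D=(.579,-.2845)
ov('29',{'top':(0,384,0,512),'side':(0,384,0,512)},{'side':[],'top':[]},S=.78)
E
```

```text
clock: 72.15
tcp_pos: [0.4533, -0.1603, 0.2103]
eef_rot: [[0.025, 0.002, 1.0], [-0.003, 1.0, -0.002], [-1.0, -0.002, 0.025]]
contact_force: [0.4, 1.6, 0.9]
grip_width: 0.449
72.2 [ 0.4478 -0.1585  0.2086] [ 1.820e-02 -3.000e-04 -9.998e-01] -0.0011 [ 0.9  0.2 -0. ]
```

View pics/o29.png

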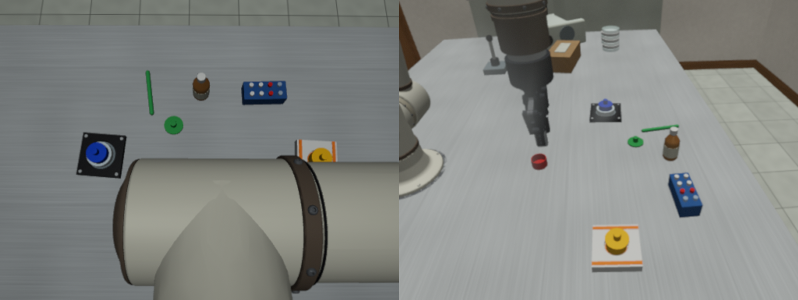

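Both sets look complete. Checking that each is level and at the right height from the depth image.

```bash
python3 - <<'E'
from ov import *
z=np.load('side29.npz');W=world('side',z['d']);zt=np.load('top29.npz');V=world('top',zt['d'])
def chk(n,W,x,y,e,tol=.004):
    r=np.hypot(W[...,0]-x,W[...,1]-y);P=W[(r<.025)&(r>.010)&(abs(W[...,2]-e)<.012)]
    P=P[abs(P[:,2]-np.median(P[:,2]))<tol]
    A=np.c_[P[:,:2]-[x,y],np.ones(len(P))];c=np.linalg.lstsq(A,P[:,2],rcond=None)[0]
    print(n,len(P),'slopes',np.round(c[:2],3),'z',round(c[2],4),'expected',e,'cen',np.round((P[:,:2].min(0)+P[:,:2].max(0))/2,4))
chk('blue side',W,*ST['side'],.041);chk('blue top',V,*ST['top'],.041)
chk('yel side',W,.579,-.2845,.044);chk('yel top',V,.578,-.282,.044)
b=V[(abs(V[...,2])<.01)];print('bench top med',np.median(b[:,2]))
b=W[(abs(W[...,2])<.01)];print('bench side med',np.median(b[:,2]))
s=.5
a=cv2.imread('pics/top29.png')[160:240,85:185];c=cv2.imread('pics/side29.png')[110:170,230:305];d=cv2.imread('pics/side29.png')[270:360,225:335]
R=lambda i:cv2.resize(i,(400,int(400*i.shape[0]/i.shape[1])),interpolation=cv2.INTER_CUBIC)
q=[R(c),R(d)];h=max(i.shape[0] for i in q);cv2.imwrite('pics/f30.png',np.hstack([cv2.copyMakeBorder(i,0,h-i.shape[0],0,0,0) for i in q]))
E
```

```text
blue side 110 slopes [-0.012  0.026] z 0.0389 expected 0.041 cen [0.5913 0.2596]
blue top 407 slopes [0.006 0.003] z 0.0416 expected 0.041 cen [0.589  0.2652]
yel side 505 slopes [-0.001  0.02 ] z 0.043 expected 0.044 cen [ 0.5801 -0.2848]
yel top 266 slopes [ 0.004 -0.   ] z 0.0438 expected 0.044 cen [ 0.5857 -0.2822]
bench top med 0.0003132008843808043
bench side med -0.0014150179989835254
```

View pics/f30.png

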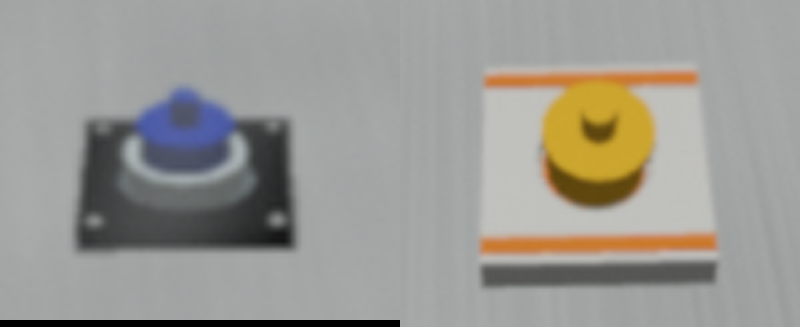

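Both lids are level and at the expected height: 41.6 mm measured against 41 expected, and 43.8 against 44. The bystanders are where they were. Handing in.

```bash
python3 -c "
from cell import *
for i in range(4): read_camera('top')
print(max(abs(state()['joint_velocities'])), close_job(), state()['clock'])"
```

```text
the job is handed in; nothing more can be done
the job is handed in; nothing more can be done
```

Both dish sets are assembled in the order you asked: the adapter, blue dish and blue lid on the stage plate, then the yellow dish and yellow lid on the warming block. I handed the job in at about 72 s, within the 122 s limit; no verdict was reported.

**Final checks**
- **Top camera:** The lid discs read 41.6 mm (blue, expected 41) and 43.8 mm (yellow, expected 44), with slopes of 0.006 or less, so both sit level and fully home.
- **Side camera:** It read 1–2 mm lower, with apparent slopes up to 0.026. Its bench reading was also 1.4 mm low, so I put the height difference down to calibration and trusted the top camera.
- **Bystanders:** By eye in the last pictures, the bottle, pen, tube rack and both look-alikes are where they started. I did not measure them. The arm was clear of everything.

**What went wrong on the way**
- The tool slowly tilted as the arm moved, up to about 0.06 rad (3.5°), while I was holding the blue dish. I spent about 15 s bringing it back to about 0.01 rad before setting the dish down.
- The first position fit for the yellow dish had not converged, so I corrected it from the pictures before gripping.

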